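Unload the cells from a battery box with a snap-fit cover

TASK

The battery box on the right is going into storage. First switch it off by nudging its slide switch fully across, away from you; then, with the screwdriver that lies on the left, lever the snap-fit cover up in the notch at the box's near end, take the cover off and lay it flat on the worktop, and move every cell that is inside into the steel bowl. Leave the screwdriver lying on the worktop, and do not disturb the timer beside the box or the vial behind it.

Things in the scene. Friction and masses are not known exactly. Their poses are not given: they have to be found in the camera images.
- battery_box: Grey plastic box fixed to the worktop, 185 mm long (x axis, +x away from the robot), 62.5 mm high. Origin: on the worktop under the middle of the compartment (with walls: y -38 to +38 mm); the switch deck is its right part (y -74 to -38 mm). Compartment 165 x 54 mm inside, floor at height 20 mm, 3 bays across it at x = -42, 0, +42 mm, each between two ribs 8 mm high.
- notch (a point): Notch: a gap 16 mm wide in the near (-x) end wall of the box, open at the top. This point: middle of the outer edge of the notch floor, height 42 mm; that edge is the fulcrum. The seated cover's underside is 10 mm above the floor, its end 7 mm further in (+x of the box); under it the way is free for 40 mm from this point. Blade in 30 to 35 mm, then handle end down by 20 to 26 degrees.
- switch_ridge (a point): Middle of the top of the small ridge (4 mm along box x, 14 mm along box y, standing 5.5 mm above the deck) of the slide switch that is otherwise flush with the deck.
- switch (a joint): Slide switch: 0 = on, 0.012 m = off; grows as the ridge moves along the box's +x. A spring makes it snap to one end or the other; about 3 N are needed to push it over the middle, where it jumps on by itself.
- cover_center (a point): Middle, half-way up, of the black cover: 171 (its x) x 60 x 9 mm, 90 g. Spring balls in both long rims, 20 mm from the notch end, hold it with about 9 N; the far end rests on a ledge. With the notch end about 8 mm up the balls slip under and keep it about 9 mm up; it can then be taken by its long edges (60 mm apart) 40 to 50 mm from the notch end and lifted straight up.
- cover_lip (a point): Middle of the lower edge of the cover's notch end (the cover's -x end).
- driver_handle (a point): Centre of the handle of a small screwdriver, 145 mm long, 60 g: handle 63 mm long, 20 mm wide, 21 mm high, which does not roll. The tool's -x axis points from handle to tip; its z axis is up. As it lies, this point is 10.5 mm above the worktop.
- driver_tip (a point): Tip of the screwdriver's blade, 108 mm from the handle centre; the shaft is 6 mm thick and 82 mm long.
- cell_1_center (a point): Centre of a block cell, 17 mm (its x) x 48 mm (its y) x 26 mm (its z), 45 g, standing in a bay with its x along the box's x; top at height 46 mm, 16 mm below the rim, 25 mm free at either side for fingers. It may be absent.
- cell_2_center (a point): Centre of another such cell, in the middle bay. It may be absent.
- cell_3_center (a point): Centre of another such cell, in the far bay. It may be absent.
- bowl_center (a point): Centre, half-way up, of a steel bowl, 114 mm across its rim, 52 mm high, 120 g, floor 62 mm across. Round the bowl and screwdriver the worktop is free from y = 0.10 to 0.40 (its left end is at y = 0.42); its front edge runs from x = 0.40 (at y = 0.10) to 0.35 (at y = 0.30), and from y = 0.30 on the balance's base begins at x = 0.56. The tall microscope stands between bowl and box.
- timer: Small white lab timer lying to the right of the box, 62 x 62 x 18 mm; to be left alone. Origin under its centre.
- vial: Small vial with a white snap lid standing behind the box, 26 mm across, 55 mm high; to be left alone. Origin under its centre.
- box_rim (a point): Middle of the compartment at the height of the rim (62.5 mm) that surrounds the cover. The seated cover's top lies 1.5 mm below the rim, with 1 mm play round it, so that fingers cannot take it.

How it is judged:
By the outcome, as a careful person would: the job done as asked, in the order asked, and still so for the second after the job is handed in, with the robot touching nothing.
Of cell_1, cell_2, cell_3 only 1 to 3 are there at a start; the rules pass over those that are not, and their reading is None.
At some moment in a run one of bowl may be knocked a few centimetres aside while the robot is not near it.
It also fails if it takes over 210 s, if anything falls off the work surface, if the arm or the gripper's body presses on something with over 40 N, if the wrist force passes 120 N, or if a joint passes its speed limit or range.

ROBOT

A 7-joint arm with a two-finger parallel gripper is mounted at the origin on a cart in front of the work surface, level with it; the furniture and walls round the work are solid. World frame = base frame: x ahead of the robot, y to its left, z up, the work surface at z = 0. Lengths are in m, angles in rad, forces in N, time in s.
With the tool pointing down it reaches from about 0.4 to 0.85 m from the base axis. Payload 10.4 kg.
Tool frame: the origin (TCP) lies on the centre line of the jaws, within the pads' length; the fingertips stand 17 mm ahead of it and the grasp point (between the pads) lies 2 mm behind it; x points along the fingers, y is the direction in which the jaws open and shut, and the axes are right-handed (so a half turn about x gives the same grasp; the last joint's range is limited). The gripper opens to 87 mm and grips with 3 to 60 N. Pads are 19 mm wide; open, the fingers measure 117 mm over their backs; the gripper's body (75 mm by 190 mm) begins 51 mm behind the grasp point.
Start: joints at [1.216, 0.332, -0.065, 1.46, 0.022, 1.35, -0.088], TCP at [0.204, -0.591, 0.24] pointing down, gripper open.
Joint ranges: [-2.6, 2.6], [-0.5, 2.12], [-1.47, 1.34], [0.16, 2.42], [-1.27, 4.41], [0.06, 2.06], [-2.6, 2.6]. Speed limits (rad/s): [2.22, 2.22, 2.79, 2.79, 3.14, 3.14, 3.14].

INTERFACE

Orientations are given as a rotation vector (axis times angle).
In Python, from rig import manip gives the robot as it stands. The module is installed in compiled form; this text tells all that it offers.
- The arm moves only by the tool jog_arm, never from a script. Its argument "series" is a list of rows, each an object of numbers: "grip": the gripper's target within -1 to 1 (shut at 1, half-way at 0, fully open at -1); "dx", "dy", "dz": the shift along the world's x, y, z in cm; "spin": the turn about the world's z in degrees. A call has exactly 8 rows; each row shifts and turns the commanded pose from where the row before left it; what a row does not reach is not made up. A row lasts 1/12 s, in which the tool goes at most 41.7 mm and 7.16 degrees, less where a joint would pass 70% of its speed; a pose out of reach is approached as far as the arm can. A call with a gripper value outside its range is refused whole. The fingers move at their own pace and stop on an object; "squeeze" is the grip in N (left out, the last holds). Time passes only in rows, so rows that do not move let the fingers close, or fill a call up. It gives the time, the measured TCP pose, the force and the opening at its end, in the units of the state.
- manip.state(): the state, without advancing time (a new reading comes with each control period).
- manip.snapshot(name): name is "scene" or "top" or "wrist"; returns a dict with "frame" (400x640x3 uint8, red, green, blue), "fov_y" (degrees; the focal length in pixels is half the picture's height over the tangent of half this angle, whatever the lens; pixels are square), "cx", "cy" (the principal point, pixels), "position" and "orientation" of the camera in the world. Camera axes: x right, y up, looking along -z (the intrinsics and any distortion apply to the point x, -y, -z); pixel columns grow to the right and rows downward; lengths in m; the calibration is good to about 2 mm. A picture is of the moment at which its call begins. There is no depth.
- manip.close_job(): hands the job in, once; it reports no verdict.
The state is a dict: "time_s": time; "joint_pos": joint angles; "qvel": joint speeds; "joint_efforts": joint torques, N m; "tool_pos": TCP position; "tool_rot": TCP orientation; "ft_force": force on the tool from outside, world axes, zero at the start; "ft_torque": the same for the moment, N m; "gripper_width": finger opening in m.
Only numpy, scipy, OpenCV 4.12 (cv2) and the standard library are available. Lean on these libraries where they do the work, as an engineer would, in place of code of your own. Each camera call takes 0.05 s, during which the arm holds its last target.

## Working session

There is one attempt and no reset: what is moved stays moved. The work goes in short steps, Python scripts to look and compute and a tool call to move; the robot and the scene stay as the last step left them, time stands still between calls to the robot, and variables do not carry over. Pictures are saved under pics/ and viewed, and the job is handed in when it is done.

Besides the shell and the picture viewer there is one more tool, called after "Request:" as name(argument=value, ...), one argument or row to a line, values as JSON. jog_arm: Moves the arm, as the interface text tells. Its arguments: {"type":"object","properties":{"series":{"type":"array"},"squeeze":{"type":"number"}},"required":["series"]}

I'll start by looking at the scene.

```bash
mkdir -p pics; ls; python3 - <<'E'
from rig import manip
import cv2
s=manip.state()
print({k:(v if isinstance(v,(int,float)) else [round(float(x),4) for x in v]) for k,v in s.items()})
for n in ["scene","top","wrist"]:
    d=manip.snapshot(n)
    print(n,{k:v for k,v in d.items() if k!="frame"})
    cv2.imwrite(f"pics/{n}0.png",d["frame"][:,:,::-1])
E
```

```text
pics
{'time_s': 0.0, 'joint_pos': [1.2164, 0.3329, -0.0647, 1.461, 0.0216, 1.3499, -0.0885], 'qvel': [0.001, -0.0008, -0.0002, 0.0005, 0.0014, -0.0004, 0.0003], 'joint_efforts': [0.0, -62.3251, 0.0247, -38.9899, -0.0614, 0.0398, 0.0001], 'tool_pos': [0.2035, -0.5906, 0.2387], 'tool_rot': [2.0419, 0.3435, -2.0425], 'ft_force': [-0.2465, -1.0329, 0.5937], 'ft_torque': [0.0375, 0.0215, 0.0196], 'gripper_width': 0.08704214824284803}
scene {'fov_y': 49.04621451080853, 'cx': 313.1754046176602, 'cy': 200.6587995307978, 'position': array([-0.10964695,  0.71995642,  1.06386616]), 'orientation': array([ 0.36681913, -0.97440473, -2.20242137])}
top {'fov_y': 45.03924926918896, 'cx': 322.2468859069111, 'cy': 205.5581181638843, 'position': array([-0.33882595, -0.5620928 ,  1.57036767]), 'orientation': array([ 0.56577261, -0.3193629 , -1.02695141])}
wrist {'fov_y': 60.183483796165156, 'cx': 315.37448506049145, 'cy': 199.01448750039935, 'position': array([ 0.26897596, -0.56793065,  0.38542264]), 'orientation': array([-0.22459441,  0.16224761, -1.23038804])}
```

View pics/scene0.png

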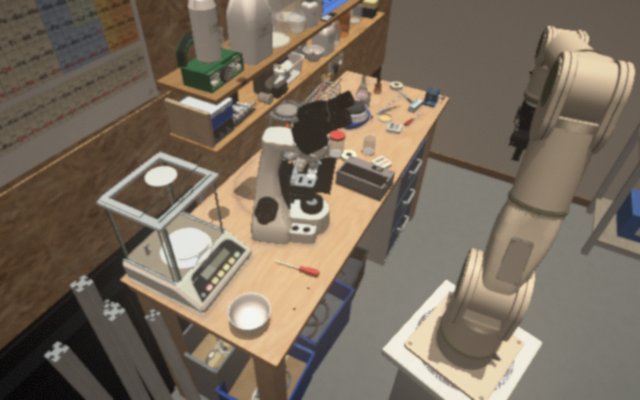

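View pics/top0.png

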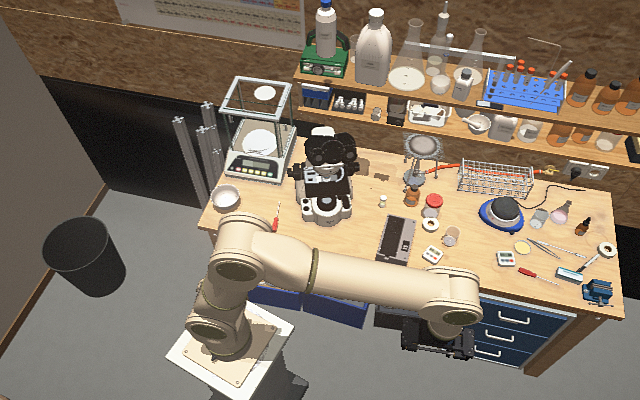

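View pics/wrist0.png

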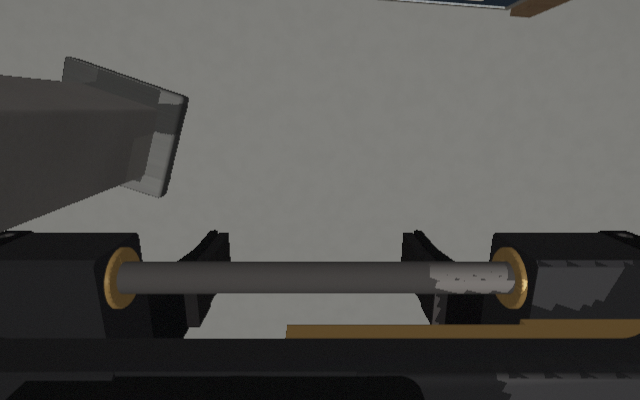

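```bash
cat > h.py <<'E'
import numpy as np, cv2
from rig import manip
from scipy.spatial.transform import Rotation as R
def snap(n): 
    return manip.snapshot(n)
def K(d):
    f=200/np.tan(np.radians(d["fov_y"])/2); return f,d["cx"],d["cy"]
def ray(d,u,v):
    f,cx,cy=K(d); r=np.array([(u-cx)/f,-(v-cy)/f,-1.0])
    return np.array(d["position"]),R.from_rotvec(d["orientation"]).apply(r)
def onz(d,u,v,z):
    p,r=ray(d,u,v); return p+r*(z-p[2])/r[2]
def proj(d,P):
    f,cx,cy=K(d); c=R.from_rotvec(d["orientation"]).inv().apply(np.atleast_2d(P)-np.array(d["position"]))
    return np.c_[cx+f*c[:,0]/-c[:,2], cy-f*c[:,1]/-c[:,2]]
def save(name,img,crop=None,s=1):
    if crop: x0,y0,x1,y1=crop; img=img[y0:y1,x0:x1]
    img=cv2.resize(img[:,:,::-1],None,fx=s,fy=s,interpolation=cv2.INTER_CUBIC)
    assert img.shape[0]<=600 and img.shape[1]<=800, img.shape
    cv2.imwrite("pics/"+name,img)
def st():
    s=manip.state()
    M=R.from_rotvec(s["tool_rot"]).as_matrix()
    print("t %.2f tcp %s w %.1fmm F %s T %s | x-ax %s jaw yaw %.2f"%(s["time_s"],np.round(s["tool_pos"],4),s["gripper_width"]*1e3,np.round(s["ft_force"],1),np.round(s["ft_torque"],2),np.round(M[:,0],3),np.degrees(np.arctan2(M[1,1],M[0,1]))),"q",np.round(s["joint_pos"],2))
    return s
E
python3 - <<'E'
from h import *
st()
t=snap("top");save("topc1.png",t["frame"],(370,190,470,280),7)
save("topc2.png",t["frame"],(200,170,300,250),7)
import pickle;pickle.dump(t,open("top0.pkl","wb"))
for n,(u,v,z) in dict(boxNL=(377,258,0.0625),boxFL=(391,216,.0625),bowl=(226,197,.04),drvh=(275,224,.01),timer=(432,254,.018),vial=(451,237,.055)).items(): print(n,onz(t,u,v,z).round(3))
E
```

```text
t 0.15 tcp [ 0.2035 -0.5907  0.239 ] w 87.2mm F [ 0.4 -0.2 -0.8] T [0.   0.03 0.04] | x-ax [-0.     0.001 -1.   ] jaw yaw -70.99 q [ 1.22  0.33 -0.06  1.46  0.02  1.35 -0.09]Traceback (most recent call last):
  File "<stdin>", line 3, in <module>
  File "h.py", line 19, in save
    assert img.shape[0]<=600 and img.shape[1]<=800, img.shape
           ^^^^^^^^^^^^^^^^^^^^^^^^^^^^^^^^^^^^^^^
AssertionError: (630, 700, 3)
```

```bash
python3 - <<'E'
from h import *
t=snap("top");save("topc1.png",t["frame"],(370,190,480,275),7)
save("topc2.png",t["frame"],(200,170,310,255),7)
import pickle;pickle.dump(t,open("top0.pkl","wb"))
for n,(u,v,z) in dict(boxNL=(377,258,0.0625),boxFL=(391,216,.0625),bowl=(226,197,.04),drvh=(275,224,.01),timer=(432,254,.018),vial=(451,237,.055)).items(): print(n,onz(t,u,v,z).round(3))
E
```

```text
boxNL [ 0.487 -0.305  0.062]
boxFL [ 0.676 -0.273  0.062]
bowl [0.459 0.341 0.04 ]
drvh [0.46  0.115 0.01 ]
timer [ 0.625 -0.467  0.018]
vial [ 0.703 -0.503  0.055]
```

View pics/topc1.png

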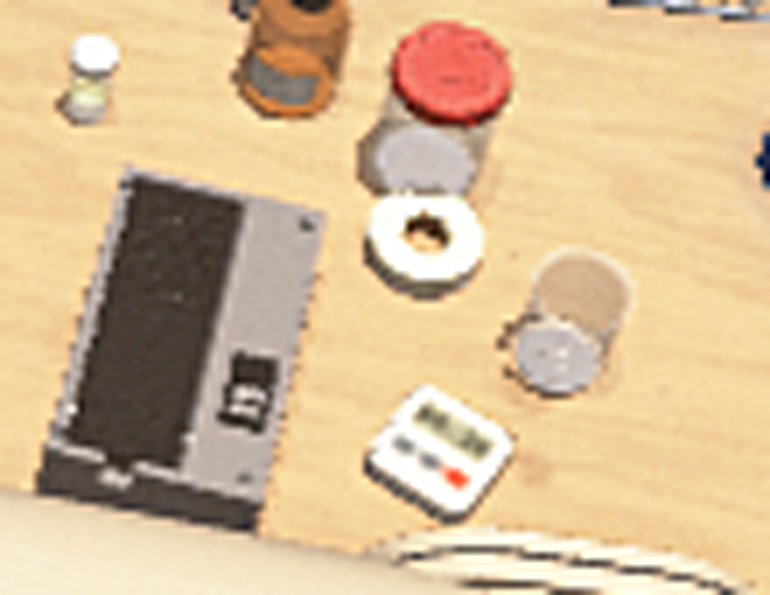

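View pics/topc2.png

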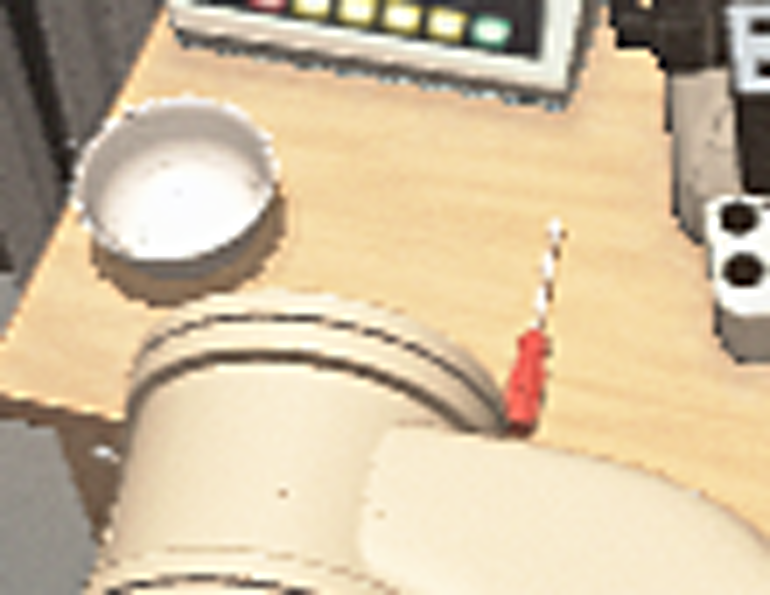

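Request:
jog_arm(
  series=[
    {"dx":1.8,"dy":1.6,"dz":1.2,"spin":-1},
    {"dx":1.8,"dy":1.6,"dz":1.2,"spin":-1},
    {"dx":1.8,"dy":1.6,"dz":1.2,"spin":-1},
    {"dx":1.8,"dy":1.6,"dz":1.2,"spin":-1},
    {"dx":1.8,"dy":1.6,"dz":1.2,"spin":-1},
    {"dx":1.8,"dy":1.6,"dz":1.2,"spin":-1},
    {"dx":1.8,"dy":1.6,"dz":1.2,"spin":-1},
    {"dx":1.8,"dy":1.6,"dz":1.2,"spin":-1},
  ],
)

```text
invalid input
```

Request:
jog_arm(
  series=[
    {"dx":1.8,"dy":1.6,"grip":1,"spin":-1},
    {"dx":1.8,"dy":1.6},
    {"dx":1.8,"dy":1.6},
    {"dx":1.8,"dy":1.6},
    {"dx":1.8,"dy":1.6},
    {"dx":1.8,"dy":1.6},
    {"dx":1.8,"dy":1.6},
    {"dx":0},
  ],
)

```text
invalid input
```

```bash
python3 - <<'E'
from h import *
import pickle
st()
d=snap("wrist"); pickle.dump(d,open("w1.pkl","wb")); save("w1.png",d["frame"],None,1.25)
t=snap("top");save("topc3.png",t["frame"],(340,180,480,285),5.5)
print(d["position"],R.from_rotvec(d["orientation"]).as_matrix().round(3))
st()
E
```

```text
t 0.25 tcp [ 0.2036 -0.5908  0.2392] w 87.5mm F [-0.6 -0.3 -0.2] T [-0.02 -0.03  0.05] | x-ax [-0.     0.001 -1.   ] jaw yaw -70.98 q [ 1.22  0.33 -0.06  1.46  0.02  1.35 -0.09]
[ 0.26900633 -0.56800311  0.38578224] [[ 0.327  0.913  0.243]
 [-0.945  0.316  0.083]
 [-0.001 -0.257  0.966]]
t 0.35 tcp [ 0.2036 -0.5909  0.2394] w 87.3mm F [-0.1  0.5 -0.1] T [-0.03 -0.06  0.02] | x-ax [-0.  0. -1.] jaw yaw -70.99 q [ 1.22  0.33 -0.06  1.46  0.02  1.35 -0.09]
```

View pics/w1.png

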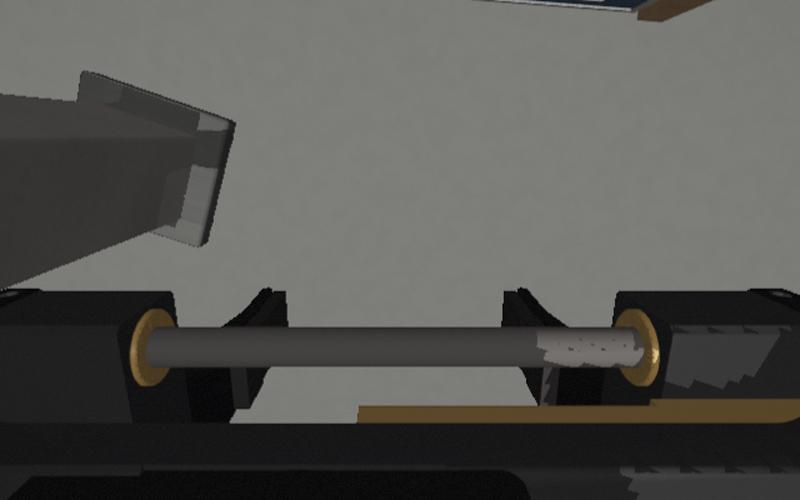

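Request:
jog_arm(
  series=[
    {"grip":-1,"dx":1.8,"dy":1.6,"dz":1.2,"spin":-1},
    {"grip":-1,"dx":1.8,"dy":1.6,"dz":1.2,"spin":-1},
    {"grip":-1,"dx":1.8,"dy":1.6,"dz":1.2,"spin":-1},
    {"grip":-1,"dx":1.8,"dy":1.6,"dz":1.2,"spin":-1},
    {"grip":-1,"dx":1.8,"dy":1.6,"dz":1.2,"spin":-1},
    {"grip":-1,"dx":1.8,"dy":1.6,"dz":1.2,"spin":-1},
    {"grip":-1,"dx":1.8,"dy":1.6,"dz":1.2,"spin":-1},
    {"grip":-1,"dx":1.8,"dy":1.6,"dz":1.2,"spin":-1},
  ],
)

```text
time_s: 1.02
tool_pos: [0.3483, -0.462, 0.3363]
tool_rot: [2.121, 0.203, -2.121]
ft_force: [0.7, -0.2, -0.5]
gripper_width: 0.0872
```

Request:
jog_arm(
  series=[
    {"grip":1,"dx":1.8,"dy":1.6,"dz":0,"spin":-1},
    {"grip":1,"dx":1.8,"dy":1.6,"dz":0,"spin":0},
    {"grip":1,"dx":1.8,"dy":1.6,"dz":0,"spin":0},
    {"grip":1,"dx":1.8,"dy":1.6,"dz":0,"spin":0},
    {"grip":1,"dx":1.8,"dy":1.6,"dz":0,"spin":0},
    {"grip":1,"dx":1.8,"dy":1.6,"dz":0,"spin":0},
    {"grip":1,"dx":1.8,"dy":1.6,"dz":0,"spin":0},
    {"grip":1,"dx":0,"dy":0,"dz":0,"spin":0},
  ],
)

```text
time_s: 1.68
tool_pos: [0.4774, -0.3462, 0.3354]
tool_rot: [2.129, 0.196, -2.125]
ft_force: [0.2, 1.0, -0.4]
gripper_width: 0.0418
```

```bash
python3 - <<'E'
from h import *
import pickle
st()
d=snap("wrist"); pickle.dump(d,open("w1.pkl","wb")); save("w1.png",d["frame"],None,1.25)
print(d["position"],R.from_rotvec(d["orientation"]).as_matrix().round(3))
st()
E
```

```text
t 1.68 tcp [ 0.4774 -0.3462  0.3354] w 41.8mm F [ 0.2  1.  -0.4] T [ 0.1  -0.05  0.01] | x-ax [ 0.002  0.002 -1.   ] jaw yaw -79.59 q [ 0.77  0.24 -0.27  1.39  0.06  1.52 -0.88]
[ 0.54525266 -0.3338069   0.48211898] [[ 0.182  0.951  0.251]
 [-0.983  0.176  0.044]
 [-0.002 -0.255  0.967]]
t 1.73 tcp [ 0.4755 -0.3484  0.3354] w 37.7mm F [-1.  -1.5 -1.1] T [ 0.    0.03 -0.  ] | x-ax [ 0.     0.001 -1.   ] jaw yaw -79.71 q [ 0.78  0.24 -0.27  1.39  0.06  1.52 -0.88]
```

View pics/w1.png

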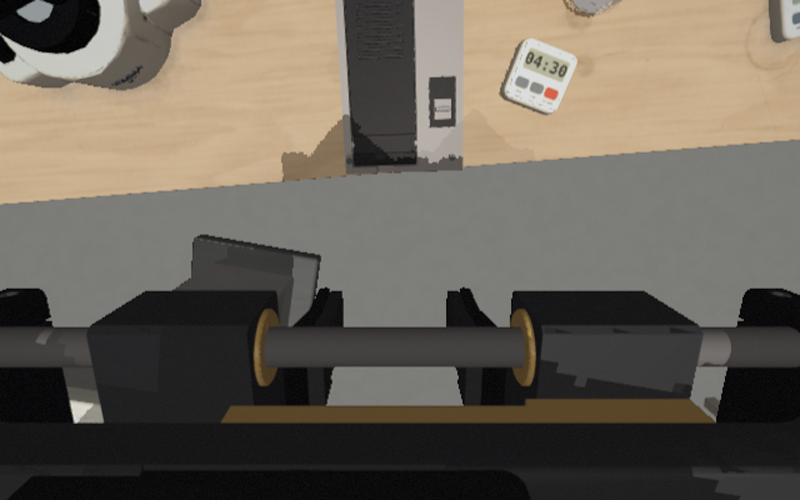

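Request:
jog_arm(
  series=[
    {"grip":1,"dx":3,"dy":0.5,"dz":0,"spin":0},
    {"grip":1,"dx":3,"dy":0.5,"dz":0,"spin":0},
    {"grip":1,"dx":3,"dy":0.5,"dz":0,"spin":0},
    {"grip":1,"dx":0,"dy":0,"dz":0,"spin":0},
    {"grip":1,"dx":0,"dy":0,"dz":0,"spin":0},
    {"grip":1,"dx":0,"dy":0,"dz":0,"spin":0},
    {"grip":1,"dx":0,"dy":0,"dz":0,"spin":0},
    {"grip":1,"dx":0,"dy":0,"dz":0,"spin":0},
  ],
)

```text
time_s: 2.4
tool_pos: [0.5625, -0.337, 0.3362]
tool_rot: [2.131, 0.183, -2.13]
ft_force: [0.8, 0.3, -0.7]
gripper_width: 0.0002
```

```bash
python3 - <<'E'
from h import *
import pickle
st()
d=snap("wrist"); pickle.dump(d,open("w2.pkl","wb")); save("w2.png",d["frame"],(230,0,430,200),3)
save("w2f.png",d["frame"],None,1.25)
E
```

```text
t 2.40 tcp [ 0.5625 -0.337   0.3362] w 0.2mm F [ 0.8  0.3 -0.7] T [-0.02 -0.06 -0.01] | x-ax [ 0.    -0.001 -1.   ] jaw yaw -80.10 q [ 0.67  0.39 -0.29  1.19  0.11  1.57 -1.  ]
```

View pics/w2.png

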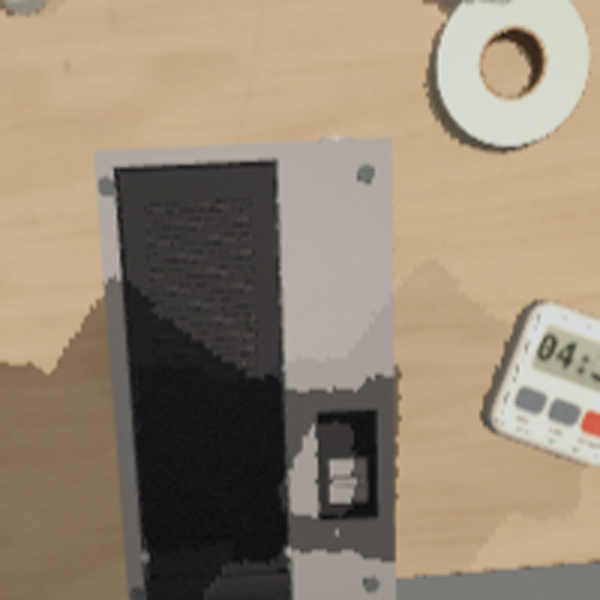

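View pics/w2f.png

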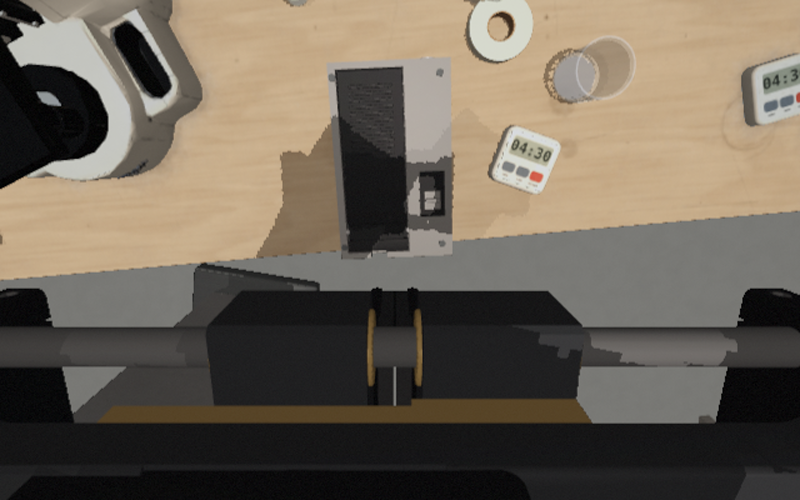

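```bash
python3 - <<'E'
from h import *
import pickle
d=pickle.load(open("w2.pkl","rb"))
save("w2n.png",d["frame"],(262,120,382,210),6.6)
C={}
for n,u,v in [("FL",262,50.7),("FR",360.3,46.3),("NR",361.6,204),("NL",273.6,206.4)]:
    C[n]=onz(d,u,v,.0625); print(n,C[n].round(4))
print({(a+b):np.round(np.linalg.norm(C[a]-C[b]),4) for a,b in [("FL","FR"),("FL","NL"),("FR","NR"),("NL","NR")]}, [np.degrees(np.arctan2(*(C[a]-C[b])[[1,0]])) for a,b in [("FL","NL"),("FR","NR")]])
E
```

```text
FL [ 0.6812 -0.2549  0.0625]
FR [ 0.705  -0.3634  0.0625]
NR [ 0.5244 -0.4031  0.0625]
NL [ 0.502  -0.2939  0.0625]
{'FLFR': np.float64(0.1111), 'FLNL': np.float64(0.1834), 'FRNR': np.float64(0.1849), 'NLNR': np.float64(0.1115)} [np.float64(12.279499886600291), np.float64(12.38396871940511)]
```

View pics/w2n.png

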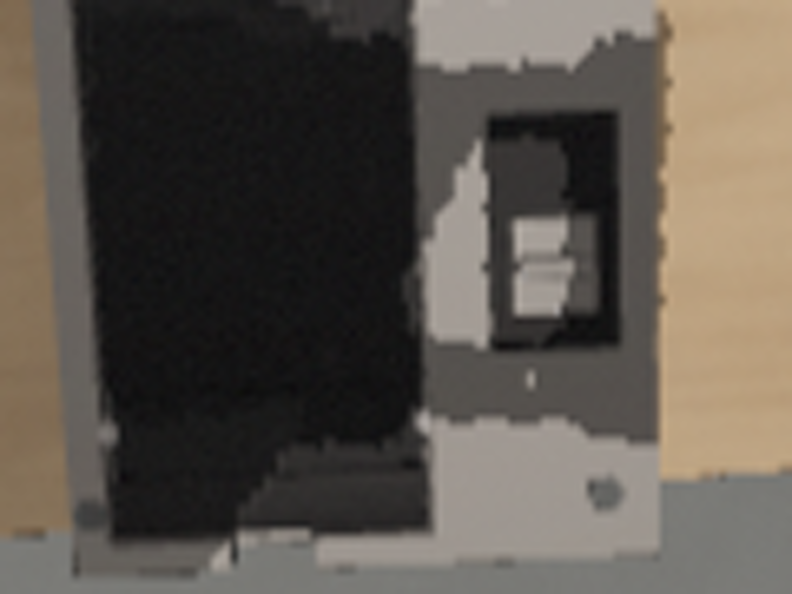

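```bash
cat >> h.py <<'E'
YAW=np.radians(12.33); O=np.array([0.5993,-0.3112])
BX=np.array([np.cos(YAW),np.sin(YAW)]); BY=np.array([-np.sin(YAW),np.cos(YAW)])
def tobox(p): q=np.asarray(p)[:2]-O; return np.array([q@BX,q@BY])*1e3
def frombox(x,y): return O+BX*x/1e3+BY*y/1e3
E
python3 - <<'E'
from h import *
import pickle
d=pickle.load(open("w2.pkl","rb"))
f=lambda a,b:(262+a/6.6,120+b/6.6)
for n,a,b,z in [("ridge",555,262,.068),("sliderfar",555,215,.0625),("slidernear",555,318,.0625),("winfar",555,112,.0625),("winnear",555,348,.0625),("winL",488,230,.0625),("winR",618,230,.0625),("coverNL",110,540,.061),("coverNR",432,530,.061),("notchL",232,560,.0625),("notchR",318,560,.0625)]:
    p=onz(d,*f(a,b),z); print(n,p.round(4),tobox(p).round(1))
s=st(); print(tobox(s["tool_pos"]))
E
```

```text
ridge [ 0.5769 -0.3721  0.068 ] [-34.9 -54.8]
sliderfar [ 0.5848 -0.3711  0.0625] [-27.  -55.4]
slidernear [ 0.5659 -0.3748  0.0625] [-46.2 -55. ]
winfar [ 0.6031 -0.3674  0.0625] [ -8.2 -55.7]
winnear [ 0.5604 -0.3759  0.0625] [-51.9 -54.9]
winL [ 0.5799 -0.3594  0.0625] [-29.2 -43. ]
winR [ 0.5841 -0.3831  0.0625] [-30.2 -67. ]
coverNL [ 0.5087 -0.2993  0.061 ] [-86.  31.]
coverNR [ 0.5213 -0.3598  0.061 ] [-86.6 -30.8]
notchL [ 0.5092 -0.323   0.0625] [-90.5   7.7]
notchR [ 0.5121 -0.3392  0.0625] [-91.2  -8.7]
t 2.45 tcp [ 0.5627 -0.3368  0.3362] w 0.6mm F [-0.1  0.1  0.6] T [0.05 0.05 0.02] | x-ax [ 0.    -0.001 -1.   ] jaw yaw -80.08 q [ 0.67  0.39 -0.29  1.19  0.11  1.57 -1.  ]
[-41.27364777 -17.22033554]
```

Request:
jog_arm(
  series=[
    {"grip":1,"dx":-0.2,"dy":-1,"dz":-2,"spin":0.6},
    {"grip":1,"dx":-0.2,"dy":-1,"dz":-3,"spin":0.6},
    {"grip":1,"dx":-0.2,"dy":-1,"dz":-3.5,"spin":0.6},
    {"grip":1,"dx":-0.2,"dy":-1,"dz":-3.5,"spin":0.6},
    {"grip":1,"dx":0,"dy":0,"dz":-3.5,"spin":0},
    {"grip":1,"dx":0,"dy":0,"dz":-3.5,"spin":0},
    {"grip":1,"dx":0,"dy":0,"dz":-2,"spin":0},
    {"grip":1,"dx":0,"dy":0,"dz":-1,"spin":0},
  ],
)

```text
time_s: 3.12
tool_pos: [0.5534, -0.3756, 0.1122]
tool_rot: [2.105, 0.231, -2.113]
ft_force: [-0.2, 0.5, -0.6]
gripper_width: 0.0003
```

Request:
jog_arm(
  series=[
    {"grip":1,"dx":0,"dy":0,"dz":0,"spin":0},
    {"grip":1,"dx":0,"dy":0,"dz":0,"spin":0},
    {"grip":1,"dx":0,"dy":0,"dz":0,"spin":0},
    {"grip":1,"dx":0,"dy":0,"dz":0,"spin":0},
    {"grip":1,"dx":0,"dy":0,"dz":0,"spin":0},
    {"grip":1,"dx":0,"dy":0,"dz":0,"spin":0},
    {"grip":1,"dx":0,"dy":0,"dz":0,"spin":0},
    {"grip":1,"dx":0,"dy":0,"dz":0,"spin":0},
  ],
)

```text
time_s: 3.78
tool_pos: [0.5557, -0.376, 0.1158]
tool_rot: [2.107, 0.229, -2.107]
ft_force: [-0.3, 0.2, 0.7]
gripper_width: 0.0004
```

```bash
python3 - <<'E'
from h import *
import pickle
s=st(); print(tobox(s["tool_pos"]))
d=snap("wrist"); pickle.dump(d,open("w3.pkl","wb")); save("w3.png",d["frame"],(160,140,480,380),2.5)
E
```

```text
t 3.78 tcp [ 0.5557 -0.376   0.1158] w 0.4mm F [-0.3  0.2  0.7] T [0.07 0.03 0.02] | x-ax [ 0. -0. -1.] jaw yaw -77.59 q [ 0.72  0.53 -0.27  1.46  0.15  1.17 -0.93]
[-56.45092121 -53.9408984 ]
```

View pics/w3.png

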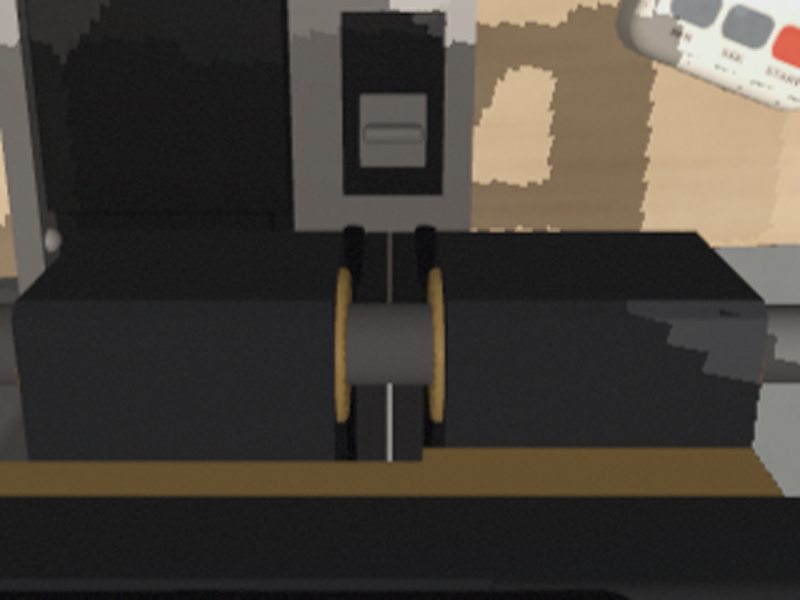

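```bash
python3 - <<'E'
from h import *
import pickle
d=pickle.load(open("w3.pkl","rb"))
for a,b in [(394,132),(394,143),(394,122),(364,132),(424,132)]:
    print(tobox(onz(d,160+a/2.5,140+b/2.5,.068)).round(1))
E
```

```text
[-35.1 -55. ]
[-37.7 -55. ]
[-32.7 -55. ]
[-35.1 -48. ]
[-35.1 -62. ]
```

Request:
jog_arm(
  series=[
    {"grip":1,"dx":0,"dy":0,"dz":-1,"spin":0},
    {"grip":1,"dx":0,"dy":0,"dz":-1,"spin":0},
    {"grip":1,"dx":0,"dy":0,"dz":-0.7,"spin":0},
    {"grip":1,"dx":0,"dy":0,"dz":-0.4,"spin":0},
    {"grip":1,"dx":0,"dy":0,"dz":-0.3,"spin":0},
    {"grip":1,"dx":0,"dy":0,"dz":0,"spin":0},
    {"grip":1,"dx":0,"dy":0,"dz":0,"spin":0},
    {"grip":1,"dx":0,"dy":0,"dz":0,"spin":0},
  ],
)

```text
time_s: 4.5
tool_pos: [0.5558, -0.376, 0.0818]
tool_rot: [2.107, 0.229, -2.106]
ft_force: [-0.5, 0.2, 0.7]
gripper_width: 0.0
```

Request:
jog_arm(
  series=[
    {"grip":1,"dx":0.29,"dy":0.06,"dz":0,"spin":0},
    {"grip":1,"dx":0.29,"dy":0.06,"dz":0,"spin":0},
    {"grip":1,"dx":0.29,"dy":0.06,"dz":0,"spin":0},
    {"grip":1,"dx":0.29,"dy":0.06,"dz":0,"spin":0},
    {"grip":1,"dx":0.29,"dy":0.06,"dz":0,"spin":0},
    {"grip":1,"dx":0,"dy":0,"dz":0,"spin":0},
    {"grip":1,"dx":0,"dy":0,"dz":0,"spin":0},
    {"grip":1,"dx":0,"dy":0,"dz":0,"spin":0},
  ],
)

```text
time_s: 5.17
tool_pos: [0.5702, -0.3728, 0.0815]
tool_rot: [2.107, 0.229, -2.107]
ft_force: [-0.4, 0.2, -0.6]
gripper_width: 0.0007
```

```bash
python3 - <<'E'
from h import *
import pickle
s=st(); print(tobox(s["tool_pos"]))
d=snap("wrist"); pickle.dump(d,open("w3.pkl","wb")); save("w4.png",d["frame"],(160,140,480,380),2.5)
E
```

```text
t 5.17 tcp [ 0.5702 -0.3728  0.0815] w 0.7mm F [-0.4  0.2 -0.6] T [-0.02  0.02 -0.03] | x-ax [ 0. -0. -1.] jaw yaw -77.58 q [ 0.7   0.59 -0.27  1.45  0.16  1.12 -0.95]
[-41.59676942 -54.00865951]
```

View pics/w4.png

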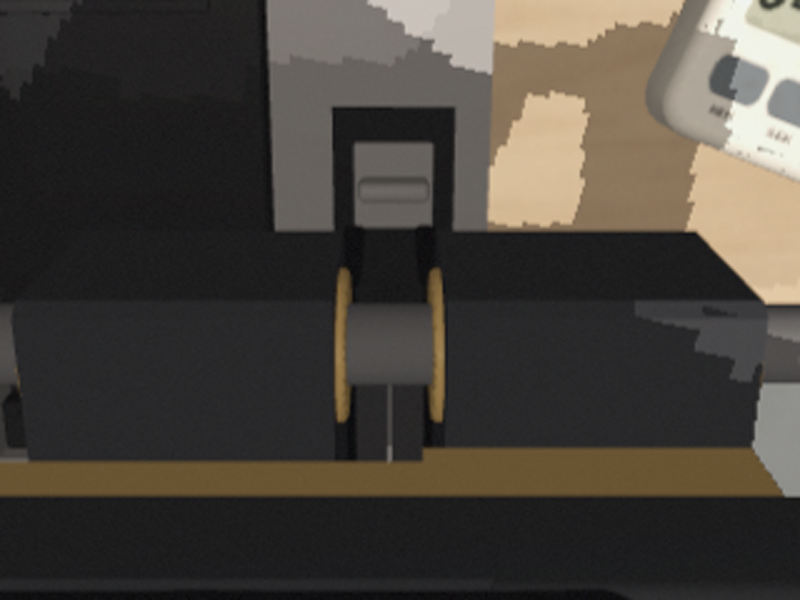

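```bash
python3 - <<'E'
from h import *
import pickle
d=pickle.load(open("w3.pkl","rb"))
for n,a,b,z in [("r",394,189,.068),("winfar",394,108,.0625),("slidefar",394,143,.0625)]:
    print(n,tobox(onz(d,160+a/2.5,140+b/2.5,z)).round(1))
E
```

```text
r [-23.2 -54.8]
winfar [ -8.3 -54.8]
slidefar [-15.4 -54.8]
```

```bash
python3 - <<'E'
from h import *
import pickle
t=snap("top");pickle.dump(t,open("t1.pkl","wb"));save("t1.png",t["frame"],(190,110,400,270),3.7)
w=pickle.load(open("w1.pkl","rb"));
for u,v in [(112,71),(160,15),(40,66)]: print(onz(w,u,v,0).round(3),onz(w,u,v,.05).round(3))
E
```

```text
[ 0.543 -0.061 -0.   ] [ 0.543 -0.089  0.05 ]
[ 0.621 -0.118  0.   ] [ 0.613 -0.141  0.05 ]
[0.532 0.033 0.   ] [ 0.533 -0.005  0.05 ]
```

View pics/t1.png

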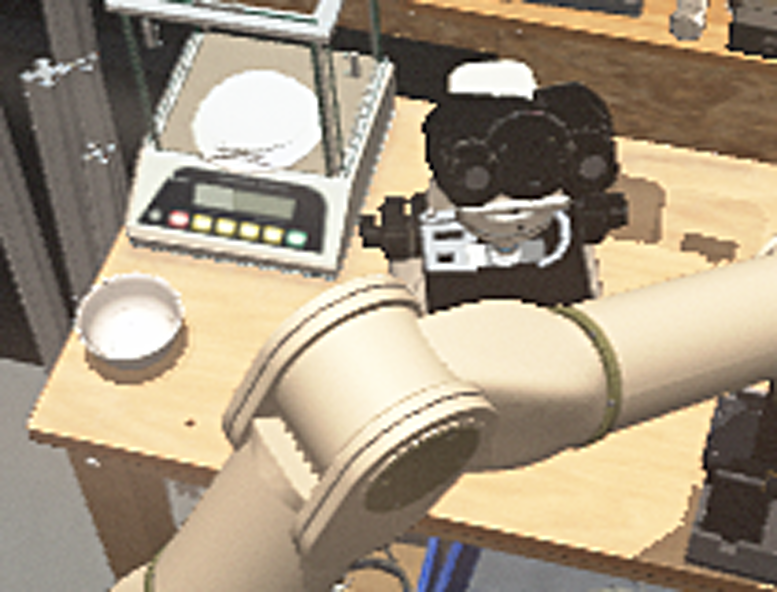

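Request:
jog_arm(
  series=[
    {"grip":1,"dx":0,"dy":0,"dz":3,"spin":0},
    {"grip":1,"dx":0,"dy":0,"dz":3,"spin":0},
    {"grip":1,"dx":-2,"dy":2.6,"dz":2,"spin":0},
    {"grip":1,"dx":-2,"dy":2.6,"dz":2,"spin":0},
    {"grip":0,"dx":-2,"dy":2.6,"dz":2,"spin":0},
    {"grip":0,"dx":-2,"dy":2.6,"dz":2,"spin":0},
    {"grip":0,"dx":-2,"dy":2.6,"dz":2,"spin":0},
    {"grip":0,"dx":-2,"dy":2.6,"dz":2,"spin":0},
  ],
)

```text
time_s: 5.93
tool_pos: [0.4489, -0.2157, 0.2625]
tool_rot: [2.107, 0.228, -2.107]
ft_force: [0.2, 0.9, 0.5]
gripper_width: 0.0193
```

Request:
jog_arm(
  series=[
    {"grip":0,"dx":-0.2,"dy":4,"dz":0.5,"spin":0},
    {"grip":0,"dx":-0.2,"dy":4,"dz":0.5,"spin":0},
    {"grip":0,"dx":-0.2,"dy":4,"dz":0.5,"spin":0},
    {"grip":0,"dx":-0.2,"dy":4,"dz":0.5,"spin":0},
    {"grip":0,"dx":-0.2,"dy":4,"dz":0.5,"spin":0},
    {"grip":0,"dx":-0.2,"dy":4,"dz":0.5,"spin":0},
    {"grip":0,"dx":-0.2,"dy":4,"dz":0.5,"spin":0},
    {"grip":0,"dx":0,"dy":4,"dz":0,"spin":0},
  ],
)

```text
time_s: 6.6
tool_pos: [0.4357, 0.1051, 0.2979]
tool_rot: [2.109, 0.228, -2.104]
ft_force: [1.8, -0.7, 0.1]
gripper_width: 0.0435
```

Request:
jog_arm(
  series=[
    {"grip":0,"dx":0,"dy":0,"dz":0,"spin":0},
    {"grip":0,"dx":0,"dy":0,"dz":0,"spin":0},
    {"grip":0,"dx":0,"dy":0,"dz":0,"spin":0},
    {"grip":0,"dx":0,"dy":0,"dz":0,"spin":0},
    {"grip":0,"dx":0,"dy":0,"dz":0,"spin":0},
    {"grip":0,"dx":0,"dy":0,"dz":0,"spin":0},
    {"grip":0,"dx":0,"dy":0,"dz":0,"spin":0},
    {"grip":0,"dx":0,"dy":0,"dz":0,"spin":0},
  ],
)

```text
time_s: 7.27
tool_pos: [0.4362, 0.1027, 0.2966]
tool_rot: [2.107, 0.228, -2.107]
ft_force: [0.0, 0.6, 0.6]
gripper_width: 0.0431
```

```bash
python3 - <<'E'
from h import *
import pickle
s=st()
d=snap("wrist"); pickle.dump(d,open("w5.pkl","wb")); save("w5.png",d["frame"],None,1.25)
E
```

```text
t 7.27 tcp [0.4362 0.1027 0.2966] w 43.1mm F [0.  0.6 0.6] T [-0.03  0.04  0.01] | x-ax [ 0. -0. -1.] jaw yaw -77.64 q [ 0.42 -0.07 -0.7   1.78 -0.04  1.42 -1.63]
```

View pics/w5.png

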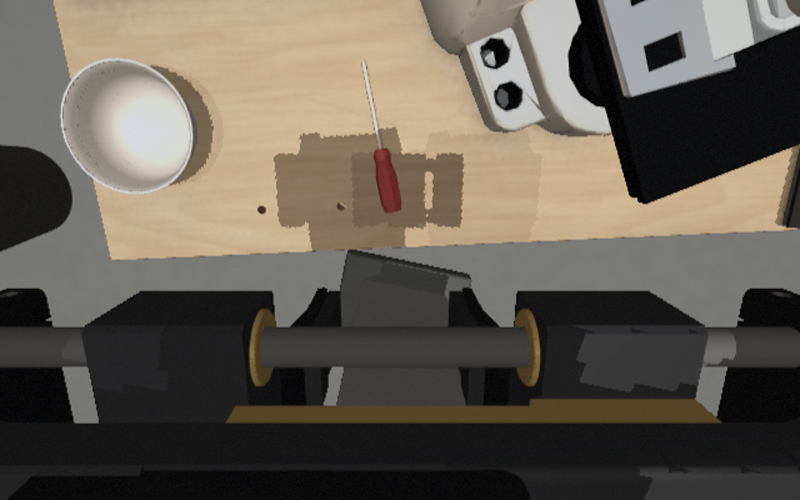

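```bash
python3 - <<'E'
from h import *
import pickle
d=pickle.load(open("w5.pkl","rb"))
im=cv2.cvtColor(d["frame"],cv2.COLOR_RGB2HSV)
m=(((im[:,:,0]<8)|(im[:,:,0]>172))&(im[:,:,1]>140)&(im[:,:,2]>50)).astype(np.uint8)
n,l,stt,c=cv2.connectedComponentsWithStats(m); k=1+np.argmax(stt[1:,4]); print(stt[k],c[k])
pts=np.argwhere(l==k)[:,::-1].astype(np.float32); r=cv2.minAreaRect(pts); print(r)
tip=onz(d,363/1.25,61/1.25,.0105); h=onz(d,*r[0],.012); print("tip",tip,"h",h,np.linalg.norm(tip-h),"yaw tip", np.degrees(np.arctan2(*(tip-h)[[1,0]])))
h2=onz(d,*c[k],.012);print(h2)
b=onz(d,128/1.25,125/1.25,.052); print("bowl rim",b, onz(d,62/1.25,118/1.25,.052),onz(d,193/1.25,140/1.25,.052))
for u,v in [(113,260),(400,248),(780,230)]: print("edge",onz(d,u/1.25,v/1.25,0))
E
```

```text
[299 119  22  51 722] [309.1468144  144.90581717]
((309.01922607421875, 144.09616088867188), (50.4018440246582, 15.689289093017578), 78.69007110595703)
tip [0.56167134 0.16038099 0.0105    ] h [0.45896225 0.11609226 0.012     ] 0.11186107250770791 yaw tip 23.325973415042952
[0.45802128 0.11572768 0.012     ]
bowl rim [0.46130646 0.34619223 0.052     ] [0.45487973 0.40253241 0.052     ] [0.46078911 0.28959411 0.052     ]
edge [0.31177004 0.38387542 0.        ]
edge [0.39086845 0.08673626 0.        ]
edge [ 0.4958561  -0.29874849  0.        ]
```

Request:
jog_arm(
  series=[
    {"grip":0,"dx":0.5,"dy":0.28,"dz":-2,"spin":2},
    {"grip":0,"dx":0.5,"dy":0.28,"dz":-3,"spin":2},
    {"grip":0,"dx":0.5,"dy":0.28,"dz":-3,"spin":2},
    {"grip":0,"dx":0.5,"dy":0.28,"dz":-3,"spin":2},
    {"grip":0,"dx":0.5,"dy":0.28,"dz":-3,"spin":2},
    {"grip":0,"dx":0,"dy":0,"dz":-3,"spin":1},
    {"grip":0,"dx":0,"dy":0,"dz":-3,"spin":0},
    {"grip":0,"dx":0,"dy":0,"dz":-2,"spin":0},
  ],
)

```text
time_s: 7.98
tool_pos: [0.46, 0.1168, 0.0739]
tool_rot: [1.994, 0.414, -1.999]
ft_force: [-0.4, -0.5, 0.1]
gripper_width: 0.0434
```

Request:
jog_arm(
  series=[
    {"grip":0,"dx":0,"dy":0,"dz":0,"spin":0},
    {"grip":0,"dx":0,"dy":0,"dz":0,"spin":0},
    {"grip":0,"dx":0,"dy":0,"dz":0,"spin":0},
    {"grip":0,"dx":0,"dy":0,"dz":0,"spin":0},
    {"grip":0,"dx":0,"dy":0,"dz":0,"spin":0},
    {"grip":0,"dx":0,"dy":0,"dz":0,"spin":0},
    {"grip":0,"dx":0,"dy":0,"dz":0,"spin":0},
    {"grip":0,"dx":0,"dy":0,"dz":0,"spin":0},
  ],
)

```text
time_s: 8.65
tool_pos: [0.4613, 0.117, 0.0769]
tool_rot: [1.997, 0.413, -1.996]
ft_force: [0.4, 0.5, 0.3]
gripper_width: 0.0438
```

```bash
python3 - <<'E'
from h import *
import pickle
s=st()
d=snap("wrist"); pickle.dump(d,open("w6.pkl","wb")); save("w6.png",d["frame"],None,1.25)
E
```

```text
t 8.65 tcp [0.4613 0.117  0.0769] w 43.8mm F [0.4 0.5 0.3] T [ 0.01 -0.04 -0.07] | x-ax [ 0.001 -0.    -1.   ] jaw yaw -66.60 q [ 0.32  0.25 -0.73  1.99  0.2   0.97 -1.67]
```

View pics/w6.png

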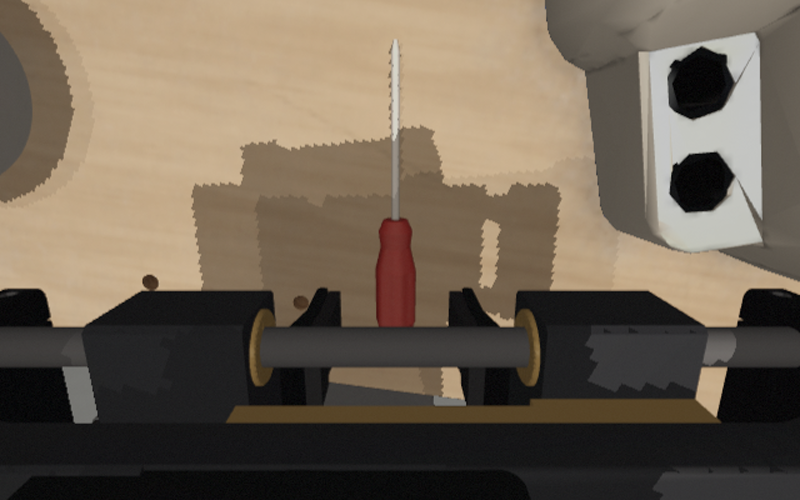

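```bash
python3 - <<'E'
from h import *
import pickle
d=pickle.load(open("w6.pkl","rb"))
tcp=np.array(manip.state()["tool_pos"])
for n,a,b,z in [("tip",395,40,.0105),("hfront",395,219,.018)]:
    p=onz(d,a/1.25,b/1.25,z); print(n,p.round(4),np.linalg.norm((p-tcp)[:2]).round(4),np.degrees(np.arctan2(*(p-tcp)[[1,0]])))
E
```

```text
tip [0.5627 0.1611 0.0105] 0.1106 23.444507744116304
hfront [0.4885 0.1288 0.018 ] 0.0297 23.346589619509565
```

Request:
jog_arm(
  series=[
    {"grip":0,"dx":0,"dy":0,"dz":-2,"spin":0},
    {"grip":0,"dx":0,"dy":0,"dz":-2,"spin":0},
    {"grip":0,"dx":0,"dy":0,"dz":-1,"spin":0},
    {"grip":0,"dx":0,"dy":0,"dz":-0.8,"spin":0},
    {"grip":0,"dx":0,"dy":0,"dz":0,"spin":0},
    {"grip":1,"dx":0,"dy":0,"dz":0,"spin":0},
    {"grip":1,"dx":0,"dy":0,"dz":0,"spin":0},
    {"grip":1,"dx":0,"dy":0,"dz":0,"spin":0},
  ],
  squeeze=30,
)

```text
time_s: 9.37
tool_pos: [0.4614, 0.1171, 0.0189]
tool_rot: [1.997, 0.414, -1.996]
ft_force: [0.7, -0.6, -0.3]
gripper_width: 0.0303
```

Request:
jog_arm(
  series=[
    {"grip":1,"dx":0,"dy":0,"dz":0,"spin":0},
    {"grip":1,"dx":0,"dy":0,"dz":0,"spin":0},
    {"grip":1,"dx":0,"dy":0,"dz":0,"spin":0},
    {"grip":1,"dx":0,"dy":0,"dz":0.5,"spin":0},
    {"grip":1,"dx":0,"dy":0,"dz":1,"spin":0},
    {"grip":1,"dx":0,"dy":0,"dz":2,"spin":0},
    {"grip":1,"dx":0,"dy":0,"dz":2,"spin":0},
    {"grip":1,"dx":0,"dy":0,"dz":2,"spin":0},
  ],
  squeeze=30,
)

```text
time_s: 10.03
tool_pos: [0.4609, 0.1173, 0.0952]
tool_rot: [1.996, 0.414, -1.996]
ft_force: [0.6, 0.7, -0.2]
gripper_width: 0.0209
```

```bash
python3 - <<'E'
from h import *
import pickle
s=st()
d=snap("wrist"); pickle.dump(d,open("w7.pkl","wb")); save("w7.png",d["frame"],None,1.25)
E
```

```text
t 10.03 tcp [0.4609 0.1173 0.0952] w 20.9mm F [ 0.6  0.7 -0.2] T [-0.04 -0.02 -0.04] | x-ax [ 0.  0. -1.] jaw yaw -66.56 q [ 0.34  0.22 -0.74  1.98  0.17  1.01 -1.64]
```

View pics/w7.png

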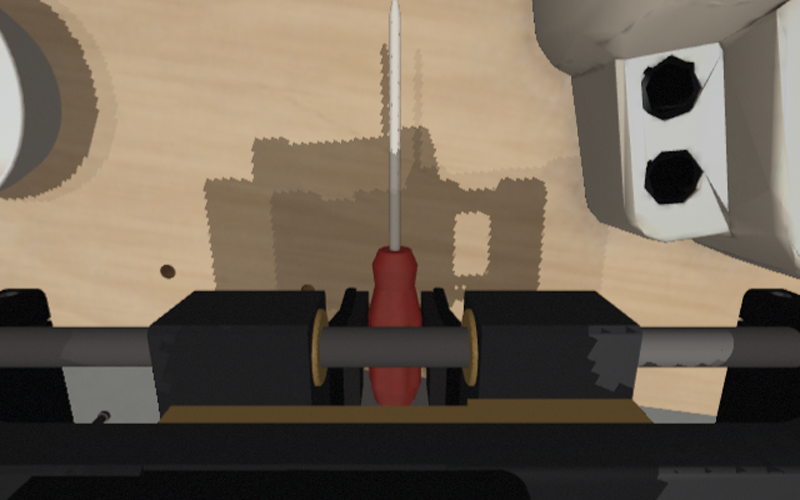

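```bash
python3 - <<'E'
from h import *
import pickle
d=pickle.load(open("w7.pkl","rb"))
tcp=np.array(manip.state()["tool_pos"]);a=np.radians(23.44)
for dz in (-.0085-.005,-.0085,-.0085+.005):
  print(proj(d,[tcp+np.array([.1106*np.cos(a),.1106*np.sin(a),dz])])*1.25)
# target
for L in (20,0,-32.5):
  tipb=frombox(-92.5-L,0); t=tipb-BX*.1106; print("TCP for tip outside by",L,t.round(4))
E
```

```text
[[395.99468922  -4.26425814]]
[[396.04777827  -9.21140587]]
[[396.10480259 -14.52526381]]
TCP for tip outside by 20 [ 0.3813 -0.3588]
TCP for tip outside by 0 [ 0.4009 -0.3546]
TCP for tip outside by -32.5 [ 0.4326 -0.3476]
```

```bash
python3 - <<'E'
from h import *
import pickle
d=pickle.load(open("w7.pkl","rb"))
save("w7c.png",d["frame"],(290,0,350,60),8)
E
```

```text
(no output)
```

View pics/w7c.png

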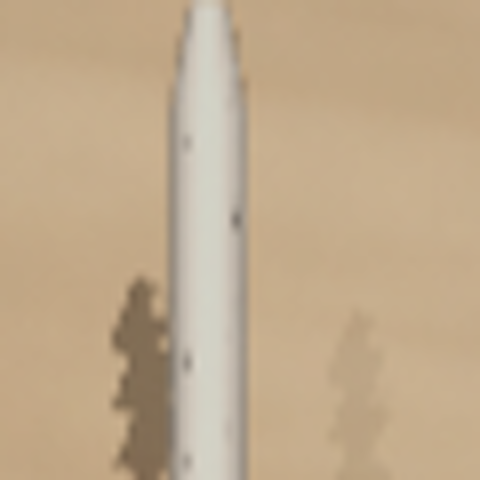

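```bash
python3 - <<'E'
from h import *
import pickle
t=pickle.load(open("top0.pkl","rb")); save("mt.png",t["frame"],(275,115,385,230),5)
s=snap("scene"); pickle.dump(s,open("s1.pkl","wb")); save("ms.png",s["frame"],(220,80,400,290),2.8)
E
```

```text
(no output)
```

View pics/mt.png

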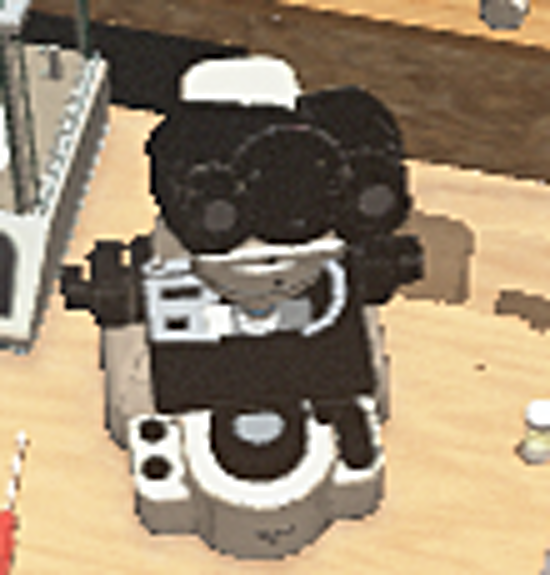

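View pics/ms.png

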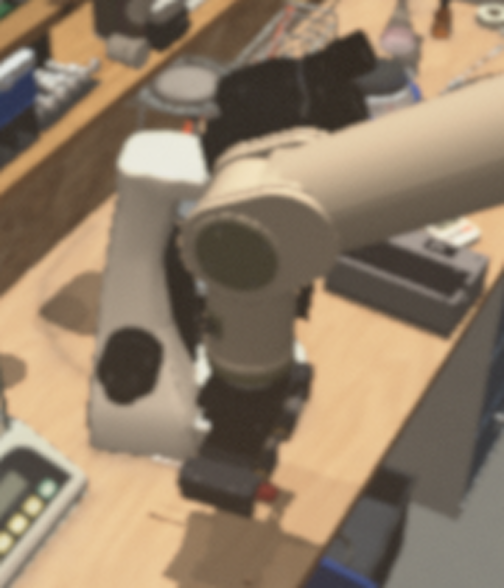

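```bash
cat >> h.py <<'E'
def tri(d1,uv1,d2,uv2):
    p1,r1=ray(d1,*uv1);p2,r2=ray(d2,*uv2); A=np.c_[r1,-r2]; s=np.linalg.lstsq(A,p2-p1,rcond=None)[0]
    a=p1+r1*s[0];b=p2+r2*s[1]; return (a+b)/2,np.linalg.norm(a-b)
E
python3 - <<'E'
from h import *
import pickle
t=pickle.load(open("top0.pkl","rb"));w=pickle.load(open("w5.pkl","rb"));s=pickle.load(open("s1.pkl","rb"))
print("stage",tri(t,(305.6,197),w,(508,160)))
print("eye R",tri(t,(350,155),s,(220+365/2.8,80+60/2.8)))
print("eye R",tri(t,(350,155),s,(220+350/2.8,80+45/2.8)))
print("base front",onz(t,275+260/5,115+555/5,0))
E
```

```text
stage (array([ 0.49836189, -0.01017103,  0.22212797]), np.float64(0.00015566423877181947))
eye R (array([ 0.56048995, -0.1412052 ,  0.44443572]), np.float64(0.009277912429475342))
eye R (array([ 0.57032504, -0.13895623,  0.44861537]), np.float64(0.011465502358528395))
base front [ 0.55548885 -0.0630697   0.        ]
```

Request:
jog_arm(
  series=[
    {"grip":1,"dx":-0.7,"dy":0,"dz":2.3,"spin":-1.4},
    {"grip":1,"dx":-0.7,"dy":0,"dz":2.3,"spin":-1.4},
    {"grip":1,"dx":-0.7,"dy":0,"dz":2.3,"spin":-1.4},
    {"grip":1,"dx":-0.7,"dy":0,"dz":2.3,"spin":-1.4},
    {"grip":1,"dx":-0.7,"dy":0,"dz":2.3,"spin":-1.4},
    {"grip":1,"dx":-0.7,"dy":0,"dz":2.3,"spin":-1.4},
    {"grip":1,"dx":-0.7,"dy":0,"dz":2.3,"spin":-1.4},
    {"grip":1,"dx":-0.7,"dy":0,"dz":2.3,"spin":-1.3},
  ],
  squeeze=30,
)

```text
time_s: 10.8
tool_pos: [0.4043, 0.1172, 0.2786]
tool_rot: [2.108, 0.226, -2.108]
ft_force: [0.3, -0.3, -0.1]
gripper_width: 0.0204
```

Request:
jog_arm(
  series=[
    {"grip":1,"dx":-0.1,"dy":-2,"dz":0,"spin":0},
    {"grip":1,"dx":-0.1,"dy":-3,"dz":0,"spin":0},
    {"grip":1,"dx":-0.1,"dy":-4,"dz":0,"spin":0},
    {"grip":1,"dx":-0.1,"dy":-4,"dz":0,"spin":0},
    {"grip":1,"dx":-0.1,"dy":-4,"dz":0,"spin":0},
    {"grip":1,"dx":-0.1,"dy":-4,"dz":0,"spin":0},
    {"grip":1,"dx":-0.1,"dy":-4,"dz":0,"spin":0},
    {"grip":1,"dx":-0.1,"dy":-4,"dz":0,"spin":0},
  ],
  squeeze=30,
)

```text
time_s: 11.47
tool_pos: [0.3964, -0.1747, 0.2776]
tool_rot: [2.108, 0.227, -2.108]
ft_force: [1.7, -0.4, -0.4]
gripper_width: 0.0208
```

Request:
jog_arm(
  series=[
    {"grip":1,"dx":-0.4,"dy":-2.8,"dz":-1,"spin":0},
    {"grip":1,"dx":-0.4,"dy":-2.8,"dz":-2,"spin":0},
    {"grip":1,"dx":-0.4,"dy":-2.8,"dz":-2.5,"spin":0},
    {"grip":1,"dx":-0.4,"dy":-2.8,"dz":-2.5,"spin":0},
    {"grip":1,"dx":-0.4,"dy":-2.8,"dz":-2.5,"spin":0},
    {"grip":1,"dx":-0.4,"dy":-2.8,"dz":-2.5,"spin":0},
    {"grip":1,"dx":0,"dy":-2,"dz":-2.5,"spin":0},
    {"grip":1,"dx":0,"dy":0,"dz":-1,"spin":0},
  ],
  squeeze=30,
)

```text
time_s: 12.13
tool_pos: [0.3703, -0.3637, 0.109]
tool_rot: [2.108, 0.225, -2.115]
ft_force: [-0.4, -0.1, -0.9]
gripper_width: 0.0206
```

```bash
python3 - <<'E'
from h import *
import pickle
s=st()
d=snap("wrist"); pickle.dump(d,open("w8.pkl","wb")); save("w8.png",d["frame"],None,1.25)
s=st(); print(tobox(s["tool_pos"]))
E
```

```text
t 12.13 tcp [ 0.3703 -0.3637  0.109 ] w 20.6mm F [-0.4 -0.1 -0.9] T [0.03 0.1  0.03] | x-ax [-0.003  0.002 -1.   ] jaw yaw -77.95 q [ 0.82  0.23 -0.15  1.88  0.04  1.04 -0.7 ]
t 12.18 tcp [ 0.3706 -0.3611  0.1083] w 20.7mm F [-0.3  2.3 -2.3] T [0.14 0.1  0.01] | x-ax [-0.004  0.004 -1.   ] jaw yaw -77.85 q [ 0.82  0.23 -0.15  1.89  0.04  1.04 -0.71]
[-2.34033819e+02  1.26221609e-01]
```

View pics/w8.png

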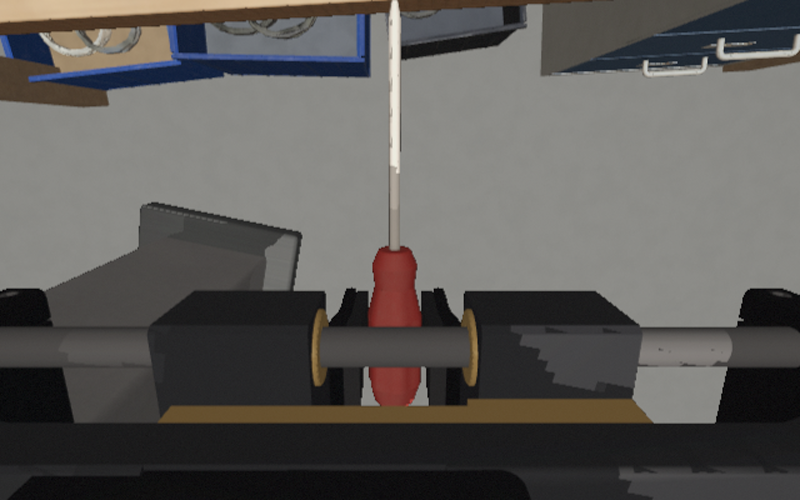

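Request:
jog_arm(
  series=[
    {"grip":1,"dx":0,"dy":0,"dz":-1.5,"spin":0},
    {"grip":1,"dx":0,"dy":0,"dz":-1.5,"spin":0},
    {"grip":1,"dx":0,"dy":0,"dz":-1.5,"spin":0},
    {"grip":1,"dx":0,"dy":0,"dz":-0.7,"spin":0},
    {"grip":1,"dx":0,"dy":0,"dz":0,"spin":0},
    {"grip":1,"dx":0,"dy":0,"dz":0,"spin":0},
    {"grip":1,"dx":0,"dy":0,"dz":0,"spin":0},
    {"grip":1,"dx":0,"dy":0,"dz":0,"spin":0},
  ],
  squeeze=30,
)

```text
time_s: 12.85
tool_pos: [0.3737, -0.3612, 0.0617]
tool_rot: [2.109, 0.226, -2.106]
ft_force: [-0.2, -0.0, -0.8]
gripper_width: 0.0208
```

```bash
python3 - <<'E'
from h import *
import pickle
s=st(); print(tobox(s["tool_pos"]))
d=snap("top"); save("t9.png",d["frame"],(340,210,440,290),7)
d=snap("scene"); save("s9.png",d["frame"],(310,130,410,210),7)
E
```

```text
t 12.85 tcp [ 0.3737 -0.3612  0.0617] w 20.8mm F [-0.2 -0.  -0.8] T [0.04 0.02 0.03] | x-ax [ 0.001 -0.001 -1.   ] jaw yaw -77.68 q [ 0.81  0.29 -0.15  1.92  0.05  0.93 -0.72]
[-231.08309713   -0.69670069]
```

View pics/t9.png

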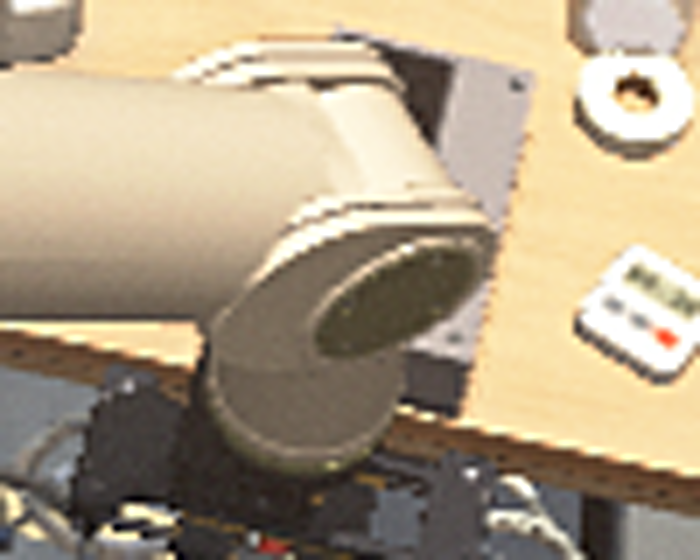

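View pics/s9.png

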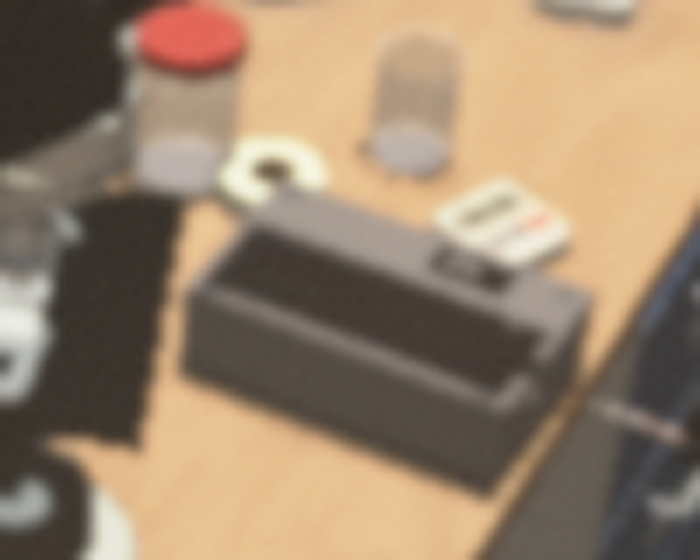

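Request:
jog_arm(
  series=[
    {"grip":1,"dx":0,"dy":0.05,"dz":-0.65,"spin":0},
    {"grip":1,"dx":0.5,"dy":0.11,"dz":0,"spin":0},
    {"grip":1,"dx":0.5,"dy":0.11,"dz":0,"spin":0},
    {"grip":1,"dx":0.5,"dy":0.11,"dz":0,"spin":0},
    {"grip":1,"dx":0.5,"dy":0.11,"dz":0,"spin":0},
    {"grip":1,"dx":0.5,"dy":0.11,"dz":0,"spin":0},
    {"grip":1,"dx":0.4,"dy":0.09,"dz":0,"spin":0},
    {"grip":1,"dx":0,"dy":0,"dz":0,"spin":0},
  ],
  squeeze=30,
)

```text
time_s: 13.62
tool_pos: [0.4033, -0.3536, 0.0542]
tool_rot: [2.108, 0.228, -2.107]
ft_force: [0.6, -0.0, -1.3]
gripper_width: 0.0209
```

```bash
python3 - <<'E'
from h import *
import pickle
s=st(); print(tobox(s["tool_pos"]))
d=snap("scene"); save("s10.png",d["frame"],(310,130,410,210),7)
s=st()
E
```

```text
t 13.62 tcp [ 0.4033 -0.3536  0.0542] w 20.9mm F [ 0.6 -0.  -1.3] T [ 0.01 -0.02  0.05] | x-ax [ 0.001 -0.    -1.   ] jaw yaw -77.62 q [ 0.77  0.33 -0.16  1.88  0.06  0.93 -0.77]
[-200.50256938    0.46779769]
t 13.67 tcp [ 0.4027 -0.3538  0.0541] w 20.8mm F [ 0.2  0.5 -0.8] T [0.   0.01 0.01] | x-ax [ 0.  0. -1.] jaw yaw -77.64 q [ 0.77  0.33 -0.16  1.89  0.06  0.93 -0.77]
```

View pics/s10.png

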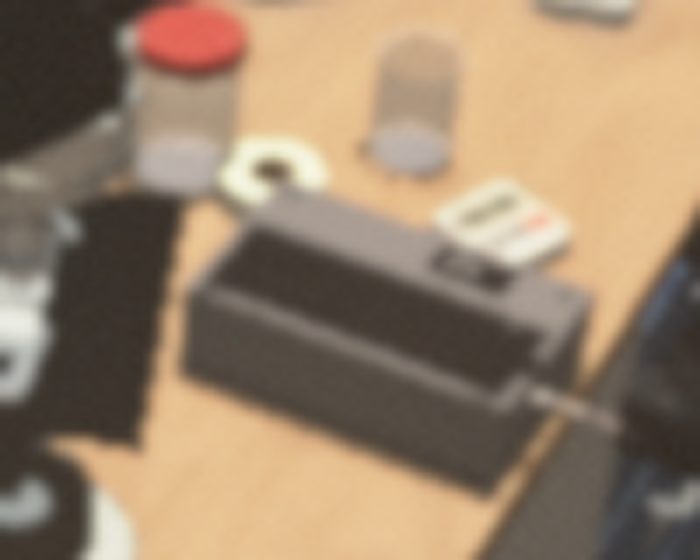

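Request:
jog_arm(
  series=[
    {"grip":1,"dx":0,"dy":0,"dz":0.1,"spin":0},
    {"grip":1,"dx":0.5,"dy":0.11,"dz":0,"spin":0},
    {"grip":1,"dx":0.5,"dy":0.11,"dz":0,"spin":0},
    {"grip":1,"dx":0.5,"dy":0.11,"dz":0,"spin":0},
    {"grip":1,"dx":0.5,"dy":0.11,"dz":0,"spin":0},
    {"grip":1,"dx":0.5,"dy":0.11,"dz":0,"spin":0},
    {"grip":1,"dx":0.45,"dy":0.1,"dz":0,"spin":0},
    {"grip":1,"dx":0,"dy":0,"dz":0,"spin":0},
  ],
  squeeze=30,
)

```text
time_s: 14.33
tool_pos: [0.4329, -0.347, 0.0551]
tool_rot: [2.108, 0.229, -2.107]
ft_force: [-0.2, 0.2, -0.6]
gripper_width: 0.0208
```

```bash
python3 - <<'E'
from h import *
import pickle
s=st(); print(tobox(s["tool_pos"]))
d=snap("wrist"); pickle.dump(d,open("w11.pkl","wb")); save("w11.png",d["frame"],None,1.25)
s=st()
E
```

```text
t 14.33 tcp [ 0.4329 -0.347   0.0551] w 20.8mm F [-0.2  0.2 -0.6] T [-0.04  0.01  0.01] | x-ax [ 0.001  0.    -1.   ] jaw yaw -77.62 q [ 0.74  0.36 -0.17  1.84  0.07  0.95 -0.82]
[-170.23802715    0.61177381]
t 14.38 tcp [ 0.4321 -0.3472  0.055 ] w 21.0mm F [-0.1 -0.2 -1. ] T [-0.01  0.01  0.03] | x-ax [ 0.  0. -1.] jaw yaw -77.64 q [ 0.74  0.36 -0.17  1.84  0.07  0.95 -0.82]
```

View pics/w11.png

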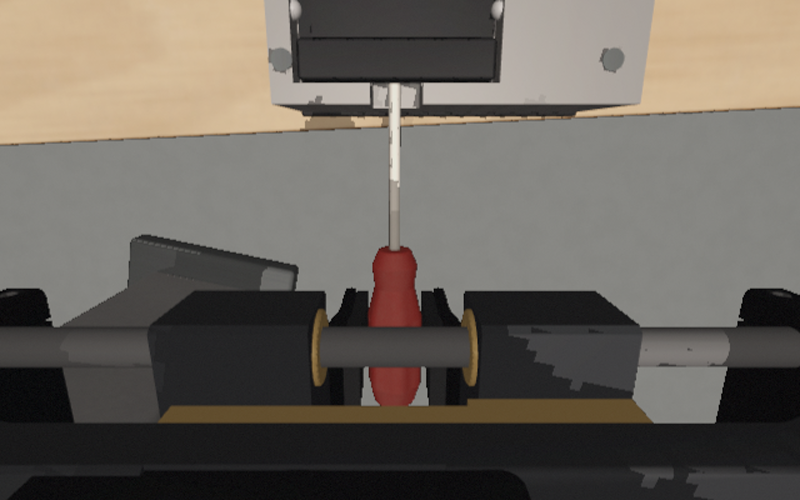

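Request:
jog_arm(
  series=[
    {"grip":1,"dx":0,"dy":0,"dz":-0.16,"spin":0},
    {"grip":1,"dx":0,"dy":0,"dz":-0.2,"spin":0},
    {"grip":1,"dx":0,"dy":0,"dz":-0.2,"spin":0},
    {"grip":1,"dx":0,"dy":0,"dz":-0.2,"spin":0},
    {"grip":1,"dx":0.01,"dy":0,"dz":-0.22,"spin":0},
    {"grip":1,"dx":0,"dy":0,"dz":0,"spin":0},
    {"grip":1,"dx":0,"dy":0,"dz":0,"spin":0},
    {"grip":1,"dx":0,"dy":0,"dz":0,"spin":0},
  ],
  squeeze=18,
)

```text
time_s: 15.05
tool_pos: [0.4315, -0.3476, 0.0452]
tool_rot: [2.108, 0.227, -2.108]
ft_force: [-1.0, -0.6, -0.7]
gripper_width: 0.0206
```

```bash
python3 - <<'E'
from h import *
import pickle
s=st(); print(tobox(s["tool_pos"]))
d=snap("wrist"); pickle.dump(d,open("w12.pkl","wb")); save("w12.png",d["frame"],(160,0,480,330),1.8)
s=st()
E
```

```text
t 15.05 tcp [ 0.4315 -0.3476  0.0452] w 20.6mm F [-1.  -0.6 -0.7] T [-0.1   0.01 -0.08] | x-ax [-0. -0. -1.] jaw yaw -77.70 q [ 0.74  0.38 -0.16  1.84  0.08  0.93 -0.82]
[-171.65749305    0.26013089]
t 15.10 tcp [ 0.4316 -0.3476  0.0452] w 20.8mm F [-0.7 -0.8  0.3] T [-0.07  0.02  0.  ] | x-ax [-0. -0. -1.] jaw yaw -77.69 q [ 0.74  0.38 -0.16  1.84  0.08  0.93 -0.82]
```

View pics/w12.png

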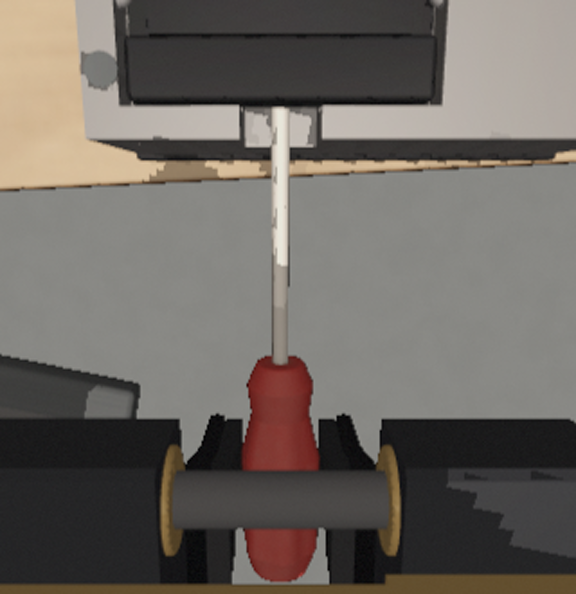

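Request:
jog_arm(
  series=[
    {"grip":1,"dx":0.03,"dy":0,"dz":-0.3,"spin":0},
    {"grip":1,"dx":0.04,"dy":0.01,"dz":-0.3,"spin":0},
    {"grip":1,"dx":0.05,"dy":0.01,"dz":-0.3,"spin":0},
    {"grip":1,"dx":0.06,"dy":0.01,"dz":-0.3,"spin":0},
    {"grip":1,"dx":0,"dy":0,"dz":0,"spin":0},
    {"grip":1,"dx":0,"dy":0,"dz":0,"spin":0},
    {"grip":1,"dx":0,"dy":0,"dz":0,"spin":0},
    {"grip":1,"dx":0,"dy":0,"dz":0,"spin":0},
  ],
  squeeze=18,
)

```text
time_s: 15.77
tool_pos: [0.4333, -0.3472, 0.0332]
tool_rot: [2.108, 0.227, -2.108]
ft_force: [-0.9, -0.8, -0.8]
gripper_width: 0.0208
```

```bash
python3 - <<'E'
from h import *
import pickle
s=st(); print(tobox(s["tool_pos"]))
d=snap("wrist"); pickle.dump(d,open("w13.pkl","wb")); save("w13.png",d["frame"],(160,0,480,330),1.8)
E
```

```text
t 15.77 tcp [ 0.4333 -0.3472  0.0332] w 20.8mm F [-0.9 -0.8 -0.8] T [-0.14  0.3   0.02] | x-ax [-0.  0. -1.] jaw yaw -77.69 q [ 0.73  0.4  -0.16  1.85  0.08  0.91 -0.82]
[-169.81072712    0.27497502]
```

View pics/w13.png

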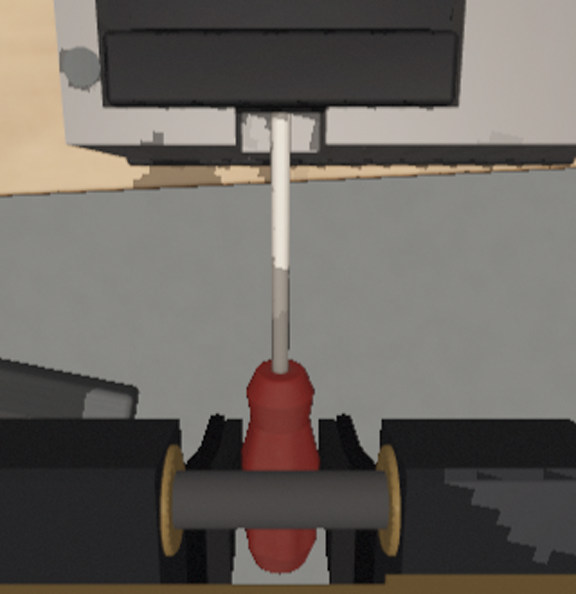

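Request:
jog_arm(
  series=[
    {"grip":1,"dx":0.06,"dy":0.01,"dz":-0.25,"spin":0},
    {"grip":1,"dx":0.07,"dy":0.02,"dz":-0.25,"spin":0},
    {"grip":1,"dx":0.07,"dy":0.01,"dz":-0.25,"spin":0},
    {"grip":1,"dx":0.08,"dy":0.02,"dz":-0.25,"spin":0},
    {"grip":1,"dx":0.02,"dy":0,"dz":-0.1,"spin":0},
    {"grip":1,"dx":0,"dy":0,"dz":0,"spin":0},
    {"grip":1,"dx":0,"dy":0,"dz":0,"spin":0},
    {"grip":1,"dx":0,"dy":0,"dz":0,"spin":0},
  ],
  squeeze=18,
)

```text
time_s: 16.48
tool_pos: [0.4366, -0.3464, 0.0222]
tool_rot: [2.108, 0.228, -2.108]
ft_force: [-0.8, 0.6, -0.3]
gripper_width: 0.0211
```

```bash
python3 - <<'E'
from h import *
import pickle
s=st(); print(tobox(s["tool_pos"]))
d=snap("wrist"); pickle.dump(d,open("w14.pkl","wb")); save("w14.png",d["frame"],(160,0,480,330),1.8)
d=snap("scene"); save("s14.png",d["frame"],(310,130,410,210),7)
E
```

```text
t 16.48 tcp [ 0.4366 -0.3464  0.0222] w 21.1mm F [-0.8  0.6 -0.3] T [-0.1   0.08 -0.01] | x-ax [ 0.  0. -1.] jaw yaw -77.68 q [ 0.73  0.42 -0.16  1.85  0.08  0.89 -0.83]
[-166.43294511    0.33016998]
```

View pics/w14.png

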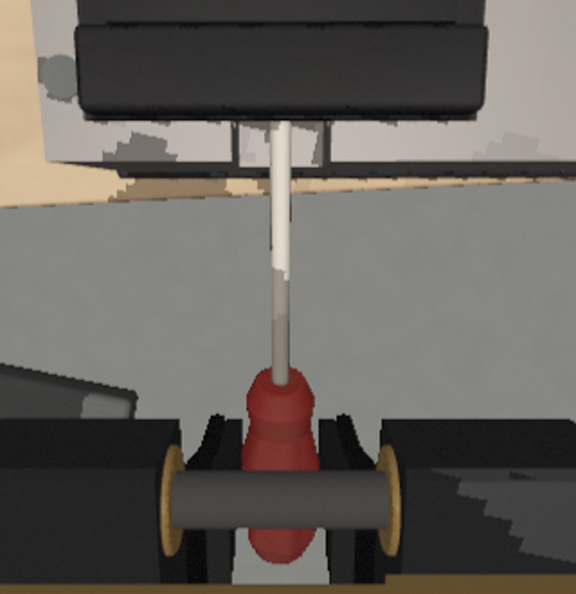

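View pics/s14.png

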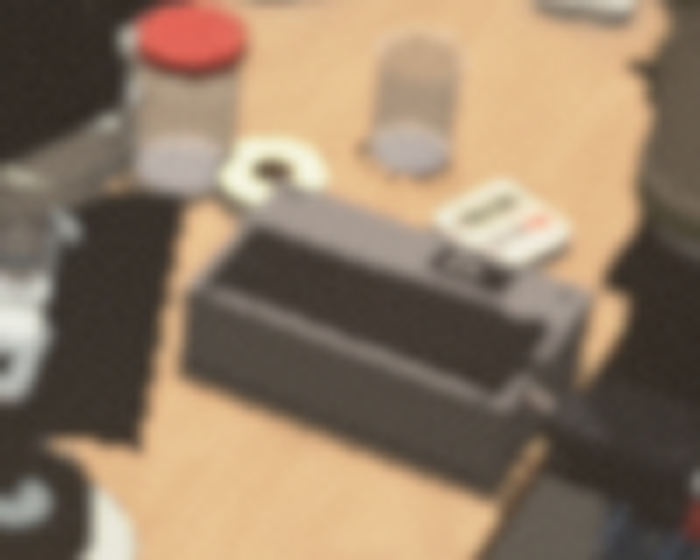

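Request:
jog_arm(
  series=[
    {"grip":1,"dx":0.05,"dy":0.01,"dz":-0.15,"spin":0},
    {"grip":1,"dx":0,"dy":0,"dz":0,"spin":0},
    {"grip":1,"dx":0,"dy":0,"dz":0,"spin":0},
    {"grip":1,"dx":0,"dy":0,"dz":0,"spin":0},
    {"grip":1,"dx":-0.3,"dy":-0.06,"dz":0,"spin":0},
    {"grip":1,"dx":-0.5,"dy":-0.11,"dz":0,"spin":0},
    {"grip":1,"dx":-0.5,"dy":-0.11,"dz":0,"spin":0},
    {"grip":1,"dx":-0.5,"dy":-0.11,"dz":0,"spin":0},
  ],
  squeeze=18,
)

```text
time_s: 17.25
tool_pos: [0.4181, -0.3506, 0.0206]
tool_rot: [2.108, 0.227, -2.109]
ft_force: [-0.1, -0.2, -0.1]
gripper_width: 0.0206
```

```bash
python3 - <<'E'
from h import *
import pickle
s=st(); print(tobox(s["tool_pos"]))
d=snap("wrist"); pickle.dump(d,open("w15.pkl","wb")); save("w15.png",d["frame"],(160,0,480,330),1.8)
d=snap("scene"); save("s15.png",d["frame"],(310,130,410,210),7)
E
```

```text
t 17.25 tcp [ 0.4181 -0.3506  0.0206] w 20.6mm F [-0.1 -0.2 -0.1] T [-0.01 -0.01  0.  ] | x-ax [-0.  0. -1.] jaw yaw -77.70 q [ 0.75  0.4  -0.16  1.88  0.08  0.87 -0.8 ]
[-185.3931922     0.20309167]
```

View pics/w15.png

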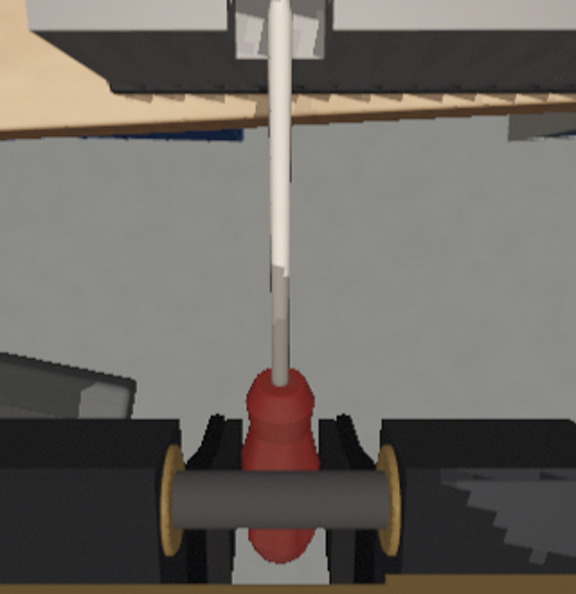

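View pics/s15.png

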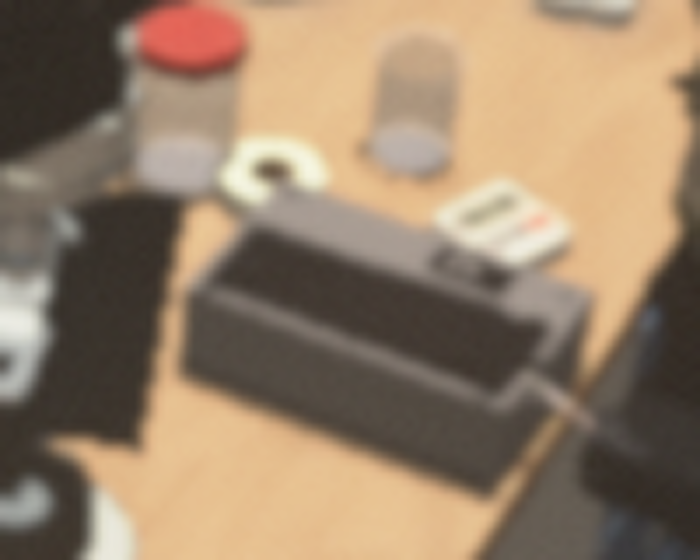

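Request:
jog_arm(
  series=[
    {"grip":1,"dx":-1,"dy":-0.21,"dz":0,"spin":0},
    {"grip":1,"dx":-1.5,"dy":-0.32,"dz":0,"spin":0},
    {"grip":1,"dx":-1.5,"dy":-0.32,"dz":0,"spin":0},
    {"grip":1,"dx":0,"dy":0,"dz":2,"spin":0},
    {"grip":1,"dx":0,"dy":0,"dz":3,"spin":0},
    {"grip":1,"dx":1,"dy":0,"dz":3,"spin":0},
    {"grip":1,"dx":3,"dy":0.6,"dz":2,"spin":0},
    {"grip":1,"dx":3,"dy":0.6,"dz":2,"spin":0},
  ],
  squeeze=25,
)

```text
time_s: 18.02
tool_pos: [0.4476, -0.3484, 0.1427]
tool_rot: [2.109, 0.222, -2.109]
ft_force: [1.6, -0.1, -1.7]
gripper_width: 0.0205
```

Request:
jog_arm(
  series=[
    {"grip":1,"dx":2,"dy":0.4,"dz":2,"spin":0},
    {"grip":1,"dx":0,"dy":0,"dz":1,"spin":0},
    {"grip":1,"dx":0,"dy":0,"dz":0,"spin":0},
    {"grip":1,"dx":0,"dy":0,"dz":0,"spin":0},
    {"grip":1,"dx":0,"dy":0,"dz":0,"spin":0},
    {"grip":1,"dx":0,"dy":0,"dz":0,"spin":0},
    {"grip":1,"dx":0,"dy":0,"dz":0,"spin":0},
    {"grip":1,"dx":0,"dy":0,"dz":0,"spin":0},
  ],
  squeeze=25,
)

```text
time_s: 18.68
tool_pos: [0.4682, -0.3431, 0.1701]
tool_rot: [2.108, 0.227, -2.11]
ft_force: [-0.5, -0.4, -1.3]
gripper_width: 0.021
```

```bash
python3 - <<'E'
from h import *
import pickle
s=st(); print(tobox(s["tool_pos"]))
d=snap("wrist"); pickle.dump(d,open("w16.pkl","wb")); save("w16.png",d["frame"],None,1.25)
E
```

```text
t 18.68 tcp [ 0.4682 -0.3431  0.1701] w 21.0mm F [-0.5 -0.4 -1.3] T [-0.01  0.02 -0.02] | x-ax [-0.001  0.    -1.   ] jaw yaw -77.73 q [ 0.71  0.29 -0.19  1.66  0.06  1.19 -0.85]
[-134.837449     -3.16289751]
```

View pics/w16.png

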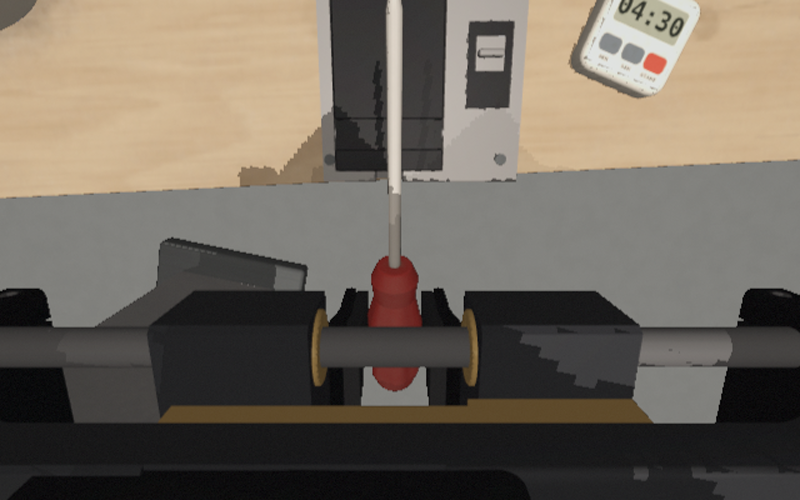

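```bash
python3 - <<'E'
from h import *
import pickle
d=pickle.load(open("w16.pkl","rb")); save("w16c.png",d["frame"],(245,60,425,150),4.4)
# expected px of cover near corners for lift 0 and 9
for L in (0,9):
  P=[np.r_[frombox(-85.5,30),.061+L/1e3],np.r_[frombox(-85.5,-30),.061+L/1e3],np.r_[frombox(-92.5,38),.0625],np.r_[frombox(-92.5,-74),.0625]]
  print(L,((proj(d,P)-[245,60])*4.4).round(0).tolist())
E
```

```text
0 [[112.0, 332.0], [473.0, 332.0], [64.0, 375.0], [738.0, 375.0]]
9 [[105.0, 336.0], [479.0, 336.0], [64.0, 375.0], [738.0, 375.0]]
```

View pics/w16c.png

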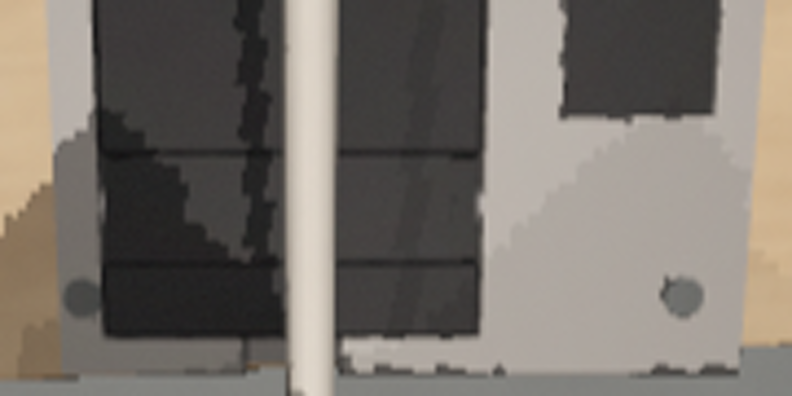

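Request:
jog_arm(
  series=[
    {"grip":1,"dx":-1,"dy":2,"dz":1.5,"spin":0},
    {"grip":1,"dx":-1,"dy":2.5,"dz":1.5,"spin":0},
    {"grip":1,"dx":-1,"dy":2.5,"dz":1.5,"spin":0},
    {"grip":1,"dx":-1,"dy":2.5,"dz":1.5,"spin":0},
    {"grip":1,"dx":-1,"dy":2.5,"dz":1.5,"spin":0},
    {"grip":1,"dx":-1,"dy":2.5,"dz":1.5,"spin":0},
    {"grip":1,"dx":-1,"dy":2.5,"dz":1.5,"spin":0},
    {"grip":1,"dx":0,"dy":3,"dz":0.5,"spin":0},
  ],
  squeeze=25,
)

```text
time_s: 19.4
tool_pos: [0.398, -0.1429, 0.2828]
tool_rot: [2.11, 0.223, -2.106]
ft_force: [0.7, 0.4, -0.6]
gripper_width: 0.0209
```

Request:
jog_arm(
  series=[
    {"grip":1,"dx":0,"dy":3.2,"dz":0,"spin":0},
    {"grip":1,"dx":0,"dy":3.2,"dz":0,"spin":0},
    {"grip":1,"dx":0,"dy":3.2,"dz":0,"spin":0},
    {"grip":1,"dx":0,"dy":3.2,"dz":0,"spin":0},
    {"grip":1,"dx":0,"dy":3.2,"dz":0,"spin":0},
    {"grip":1,"dx":0,"dy":3.2,"dz":0,"spin":0},
    {"grip":1,"dx":0,"dy":3.2,"dz":0,"spin":0},
    {"grip":1,"dx":0,"dy":3.2,"dz":0,"spin":0},
  ],
  squeeze=25,
)

```text
time_s: 20.07
tool_pos: [0.3986, 0.1146, 0.2808]
tool_rot: [2.108, 0.227, -2.107]
ft_force: [0.1, -0.1, -0.3]
gripper_width: 0.0209
```

Request:
jog_arm(
  series=[
    {"grip":1,"dx":0.8,"dy":0,"dz":-2,"spin":0},
    {"grip":1,"dx":0.8,"dy":0,"dz":-3,"spin":0},
    {"grip":1,"dx":0.8,"dy":0,"dz":-3,"spin":0},
    {"grip":1,"dx":0.8,"dy":0,"dz":-3,"spin":0},
    {"grip":1,"dx":0.8,"dy":0,"dz":-3,"spin":0},
    {"grip":1,"dx":0.8,"dy":0,"dz":-3,"spin":0},
    {"grip":1,"dx":0.8,"dy":0,"dz":-3,"spin":0},
    {"grip":1,"dx":0.8,"dy":0,"dz":-2,"spin":0},
  ],
  squeeze=25,
)

```text
time_s: 20.73
tool_pos: [0.4621, 0.1127, 0.058]
tool_rot: [2.105, 0.227, -2.111]
ft_force: [-0.2, -0.6, -0.6]
gripper_width: 0.021
```

Request:
jog_arm(
  series=[
    {"grip":1,"dx":0,"dy":0,"dz":-0.5,"spin":0},
    {"grip":1,"dx":0,"dy":0,"dz":-0.5,"spin":0},
    {"grip":1,"dx":0,"dy":0,"dz":0,"spin":0},
    {"grip":1,"dx":0,"dy":0,"dz":0,"spin":0},
    {"grip":1,"dx":0,"dy":0,"dz":0,"spin":0},
    {"grip":1,"dx":0,"dy":0,"dz":0,"spin":0},
    {"grip":1,"dx":0,"dy":0,"dz":0,"spin":0},
    {"grip":1,"dx":0,"dy":0,"dz":0,"spin":0},
  ],
  squeeze=15,
)

```text
time_s: 21.4
tool_pos: [0.4633, 0.113, 0.0513]
tool_rot: [2.109, 0.227, -2.107]
ft_force: [-0.1, 0.2, -0.1]
gripper_width: 0.0208
```

```bash
python3 - <<'E'
from h import *
import pickle
s=st()
d=snap("wrist"); pickle.dump(d,open("w17.pkl","wb")); save("w17.png",d["frame"],None,1.25)
E
```

```text
t 21.40 tcp [0.4633 0.113  0.0513] w 20.8mm F [-0.1  0.2 -0.1] T [ 0.01 -0.01 -0.04] | x-ax [ 0.001 -0.    -1.   ] jaw yaw -77.70 q [ 0.3   0.29 -0.69  2.01  0.23  0.92 -1.88]
```

View pics/w17.png

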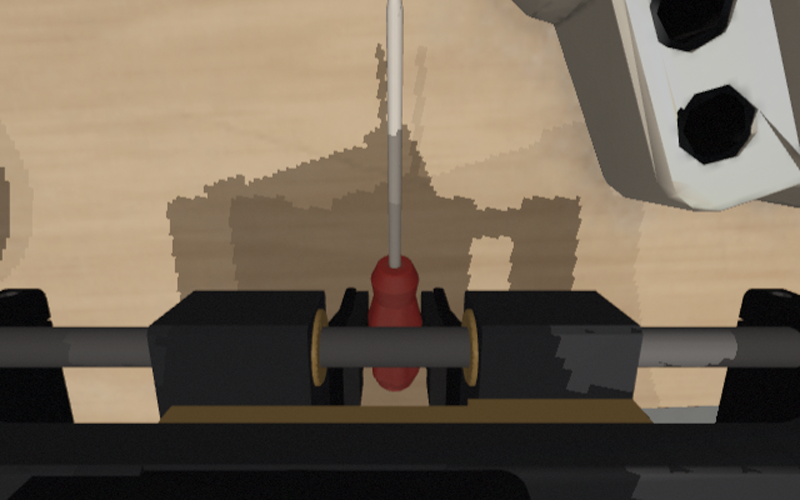

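Request:
jog_arm(
  series=[
    {"grip":1,"dx":0,"dy":0,"dz":-0.9,"spin":0},
    {"grip":1,"dx":0,"dy":0,"dz":-0.9,"spin":0},
    {"grip":1,"dx":0,"dy":0,"dz":-0.2,"spin":0},
    {"grip":1,"dx":0,"dy":0,"dz":-0.2,"spin":0},
    {"grip":1,"dx":0,"dy":0,"dz":-0.2,"spin":0},
    {"grip":1,"dx":0,"dy":0,"dz":-0.2,"spin":0},
    {"grip":1,"dx":0,"dy":0,"dz":-0.2,"spin":0},
    {"grip":1,"dx":0,"dy":0,"dz":-0.2,"spin":0},
  ],
  squeeze=12,
)

```text
time_s: 22.12
tool_pos: [0.4649, 0.1136, 0.0216]
tool_rot: [2.112, 0.228, -2.104]
ft_force: [3.2, 1.5, 5.2]
gripper_width: 0.0208
```

Request:
jog_arm(
  series=[
    {"grip":1,"dx":0,"dy":0,"dz":-0.1,"spin":0},
    {"grip":1,"dx":0,"dy":0,"dz":0,"spin":0},
    {"grip":0.6,"dx":0,"dy":0,"dz":0,"spin":0},
    {"grip":0.4,"dx":0,"dy":0,"dz":0,"spin":0},
    {"grip":0.2,"dx":0,"dy":0,"dz":0,"spin":0},
    {"grip":0,"dx":0,"dy":0,"dz":0,"spin":0},
    {"grip":0,"dx":0,"dy":0,"dz":0,"spin":0},
    {"grip":0,"dx":0,"dy":0,"dz":0,"spin":0},
  ],
)

```text
time_s: 22.78
tool_pos: [0.4626, 0.113, 0.0195]
tool_rot: [2.107, 0.227, -2.109]
ft_force: [-0.1, 0.1, 0.2]
gripper_width: 0.0408
```

```bash
python3 - <<'E'
from h import *
import pickle
s=st()
d=snap("wrist"); pickle.dump(d,open("w18.pkl","wb")); save("w18.png",d["frame"],None,1.25)
E
```

```text
t 22.78 tcp [0.4626 0.113  0.0195] w 40.8mm F [-0.1  0.1  0.2] T [ 0.03  0.05 -0.01] | x-ax [-0.001 -0.    -1.   ] jaw yaw -77.69 q [ 0.27  0.35 -0.67  2.03  0.28  0.86 -1.92]
```

View pics/w18.png

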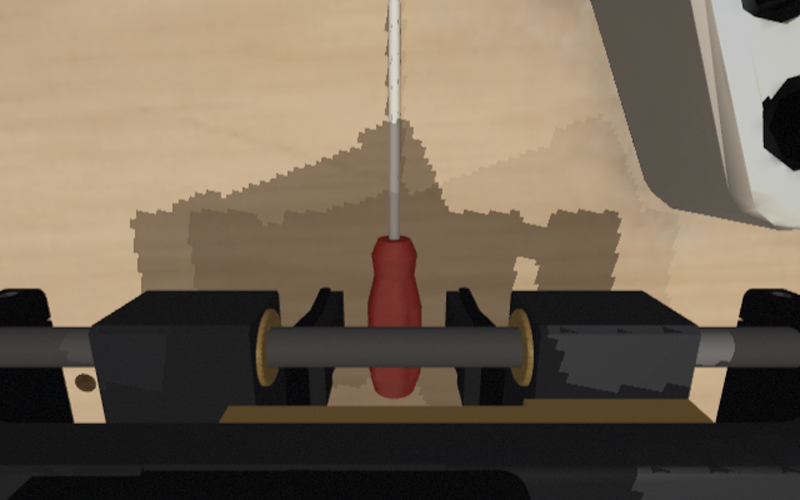

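Request:
jog_arm(
  series=[
    {"grip":0,"dx":0,"dy":0,"dz":2,"spin":0},
    {"grip":0,"dx":0,"dy":0,"dz":3,"spin":0},
    {"grip":0,"dx":0,"dy":0,"dz":3,"spin":0},
    {"grip":-1,"dx":-1.2,"dy":0,"dz":3.5,"spin":0},
    {"grip":-1,"dx":-1.2,"dy":0,"dz":3.5,"spin":0},
    {"grip":-1,"dx":-1.2,"dy":0,"dz":3.5,"spin":0},
    {"grip":-1,"dx":-1.2,"dy":0,"dz":3.5,"spin":0},
    {"grip":-1,"dx":-1.2,"dy":0,"dz":3.5,"spin":0},
  ],
)

```text
time_s: 23.5
tool_pos: [0.4019, 0.1133, 0.2764]
tool_rot: [2.108, 0.228, -2.107]
ft_force: [1.7, -1.2, -0.1]
gripper_width: 0.069
```

Request:
jog_arm(
  series=[
    {"grip":-1,"dx":0,"dy":-2.5,"dz":0.5,"spin":0},
    {"grip":-1,"dx":0,"dy":-4,"dz":0.5,"spin":0},
    {"grip":-1,"dx":0,"dy":-4,"dz":0,"spin":0},
    {"grip":-1,"dx":0,"dy":-4,"dz":0,"spin":0},
    {"grip":-1,"dx":0,"dy":-4,"dz":0,"spin":0},
    {"grip":-1,"dx":0,"dy":-4,"dz":0,"spin":0},
    {"grip":-1,"dx":0,"dy":-4,"dz":0,"spin":0},
    {"grip":-1,"dx":0,"dy":-4,"dz":0,"spin":0},
  ],
)

```text
time_s: 24.17
tool_pos: [0.4024, -0.1938, 0.2848]
tool_rot: [2.108, 0.227, -2.108]
ft_force: [1.4, 0.6, 0.1]
gripper_width: 0.0866
```

Request:
jog_arm(
  series=[
    {"grip":-1,"dx":1,"dy":-3.5,"dz":0,"spin":0},
    {"grip":-1,"dx":2,"dy":-3,"dz":0,"spin":0},
    {"grip":-1,"dx":2.5,"dy":-3,"dz":0,"spin":0},
    {"grip":-1,"dx":2.5,"dy":-3,"dz":0,"spin":0},
    {"grip":-1,"dx":2,"dy":-0.3,"dz":-0.5,"spin":0},
    {"grip":-1,"dx":0,"dy":0,"dz":0,"spin":0},
    {"grip":-1,"dx":0,"dy":0,"dz":0,"spin":0},
    {"grip":-1,"dx":0,"dy":0,"dz":0,"spin":0},
  ],
)

```text
time_s: 24.83
tool_pos: [0.5026, -0.3194, 0.2797]
tool_rot: [2.107, 0.228, -2.108]
ft_force: [0.2, -0.1, 0.5]
gripper_width: 0.0868
```

```bash
python3 - <<'E'
from h import *
import pickle
s=st(); print(tobox(s["tool_pos"]))
d=snap("wrist"); pickle.dump(d,open("w19.pkl","wb")); save("w19.png",d["frame"],None,1.25)
save("w19c.png",d["frame"],(240,10,400,210),3)
for L in (0,9):
  P=[np.r_[frombox(-85.5,30),.061+L/1e3],np.r_[frombox(-85.5,-30),.061+L/1e3],np.r_[frombox(85.5,30),.061],np.r_[frombox(85.5,-30),.061]]
  print(L,((proj(d,P)-[240,10])*3).round(0).tolist())
E
```

```text
t 24.83 tcp [ 0.5026 -0.3194  0.2797] w 86.8mm F [ 0.2 -0.1  0.5] T [-0.02  0.   -0.05] | x-ax [-0.001  0.    -1.   ] jaw yaw -77.66 q [ 0.69  0.26 -0.24  1.47  0.06  1.42 -0.91]
[-96.22945172  12.61041378]
0 [[178.0, 462.0], [347.0, 462.0], [173.0, -80.0], [364.0, -80.0]]
9 [[177.0, 466.0], [350.0, 466.0], [173.0, -80.0], [364.0, -80.0]]
```

View pics/w19c.png

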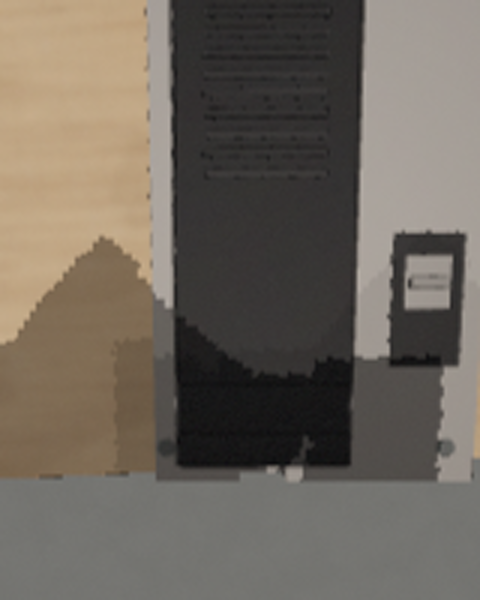

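Request:
jog_arm(
  series=[
    {"grip":-1,"dx":1.5,"dy":0,"dz":-1.5,"spin":0},
    {"grip":-1,"dx":1.5,"dy":0,"dz":-2.5,"spin":0},
    {"grip":-1,"dx":1.5,"dy":0,"dz":-2.5,"spin":0},
    {"grip":-1,"dx":1.2,"dy":-0.04,"dz":-2.5,"spin":0},
    {"grip":-1,"dx":0,"dy":0,"dz":-2.5,"spin":0},
    {"grip":-1,"dx":0,"dy":0,"dz":-2.5,"spin":0},
    {"grip":-1,"dx":0,"dy":0,"dz":-2,"spin":0},
    {"grip":-1,"dx":0,"dy":0,"dz":-1,"spin":0},
  ],
)

```text
time_s: 25.55
tool_pos: [0.5583, -0.3197, 0.1078]
tool_rot: [2.106, 0.229, -2.111]
ft_force: [-0.1, 0.2, -0.6]
gripper_width: 0.087
```

Request:
jog_arm(
  series=[
    {"grip":-1,"dx":0,"dy":0,"dz":0,"spin":0},
    {"grip":-1,"dx":0,"dy":0,"dz":0,"spin":0},
    {"grip":-1,"dx":0,"dy":0,"dz":0,"spin":0},
    {"grip":-1,"dx":0,"dy":0,"dz":0,"spin":0},
    {"grip":-1,"dx":0,"dy":0,"dz":0,"spin":0},
    {"grip":-1,"dx":0,"dy":0,"dz":0,"spin":0},
    {"grip":-1,"dx":0,"dy":0,"dz":0,"spin":0},
    {"grip":-1,"dx":0,"dy":0,"dz":0,"spin":0},
  ],
)

```text
time_s: 26.22
tool_pos: [0.5601, -0.3204, 0.11]
tool_rot: [2.108, 0.227, -2.108]
ft_force: [-0.1, 0.7, -0.0]
gripper_width: 0.0871
```

```bash
python3 - <<'E'
from h import *
s=st(); print(tobox(s["tool_pos"]))
E
```

```text
t 26.22 tcp [ 0.5601 -0.3204  0.11  ] w 87.1mm F [-0.1  0.7 -0. ] T [0.01 0.01 0.01] | x-ax [ 0. -0. -1.] jaw yaw -77.69 q [ 0.63  0.48 -0.24  1.54  0.12  1.13 -0.99]
[-40.24710314  -0.57238597]
```

Request:
jog_arm(
  series=[
    {"grip":-1,"dx":0,"dy":0.05,"dz":-1,"spin":0},
    {"grip":-1,"dx":0,"dy":0,"dz":-1,"spin":0},
    {"grip":-1,"dx":0,"dy":0,"dz":-0.6,"spin":0},
    {"grip":-1,"dx":0,"dy":0,"dz":-0.3,"spin":0},
    {"grip":-1,"dx":0,"dy":0,"dz":-0.1,"spin":0},
    {"grip":-1,"dx":0,"dy":0,"dz":0,"spin":0},
    {"grip":-1,"dx":0,"dy":0,"dz":0,"spin":0},
    {"grip":-1,"dx":0,"dy":0,"dz":0,"spin":0},
  ],
)

```text
time_s: 26.88
tool_pos: [0.5594, -0.3195, 0.08]
tool_rot: [2.107, 0.228, -2.11]
ft_force: [-6.8, 3.7, 10.7]
gripper_width: 0.0872
```

```bash
python3 - <<'E'
from h import *
s=st(); print(tobox(s["tool_pos"]))
d=snap("wrist"); save("w20.png",d["frame"],None,1.25)
E
```

```text
t 26.88 tcp [ 0.5594 -0.3195  0.08  ] w 87.2mm F [-6.8  3.7 10.7] T [ 0.45  1.3  -0.19] | x-ax [-0.001  0.    -1.   ] jaw yaw -77.70 q [ 0.63  0.51 -0.24  1.57  0.13  1.08 -1.  ]
[-40.73899428   0.35931711]
```

View pics/w20.png

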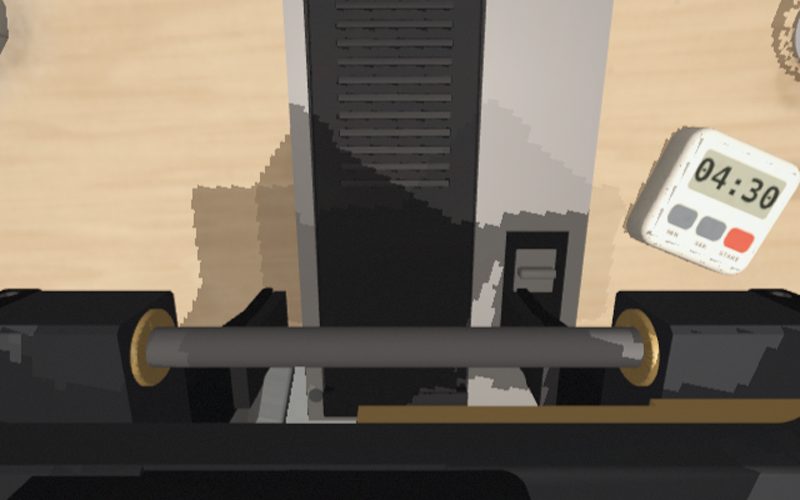

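Request:
jog_arm(
  series=[
    {"grip":-1,"dx":0,"dy":0,"dz":0.1,"spin":0},
    {"grip":-1,"dx":0,"dy":0,"dz":0,"spin":0},
    {"grip":-1,"dx":0,"dy":0,"dz":0,"spin":0},
    {"grip":-1,"dx":0,"dy":0,"dz":0,"spin":0},
    {"grip":-1,"dx":0,"dy":0,"dz":0,"spin":0},
    {"grip":-1,"dx":0,"dy":0,"dz":0,"spin":0},
    {"grip":-1,"dx":0,"dy":0,"dz":0,"spin":0},
    {"grip":-1,"dx":0,"dy":0,"dz":0,"spin":0},
  ],
)

```text
time_s: 27.6
tool_pos: [0.56, -0.3198, 0.0807]
tool_rot: [2.108, 0.227, -2.108]
ft_force: [-0.8, 0.0, 0.7]
gripper_width: 0.0867
```

```bash
python3 - <<'E'
from h import *
s=st(); print(tobox(s["tool_pos"]))
E
```

```text
t 27.60 tcp [ 0.56   -0.3198  0.0807] w 86.7mm F [-0.8  0.   0.7] T [-0.    0.11  0.02] | x-ax [ 0. -0. -1.] jaw yaw -77.69 q [ 0.63  0.51 -0.24  1.57  0.13  1.08 -1.  ]
[-40.21791068  -0.04360247]
```

Request:
jog_arm(
  series=[
    {"grip":1,"dx":0,"dy":0,"dz":0,"spin":0},
    {"grip":1,"dx":0,"dy":0,"dz":0,"spin":0},
    {"grip":1,"dx":0,"dy":0,"dz":0,"spin":0},
    {"grip":1,"dx":0,"dy":0,"dz":0,"spin":0},
    {"grip":1,"dx":0,"dy":0,"dz":0,"spin":0},
    {"grip":1,"dx":0,"dy":0,"dz":0,"spin":0},
    {"grip":1,"dx":0,"dy":0,"dz":0,"spin":0},
    {"grip":1,"dx":0,"dy":0,"dz":0,"spin":0},
  ],
  squeeze=35,
)

```text
time_s: 28.27
tool_pos: [0.56, -0.3198, 0.0807]
tool_rot: [2.108, 0.227, -2.108]
ft_force: [-0.4, 0.1, -0.4]
gripper_width: 0.0593
```

```bash
python3 - <<'E'
from h import *
s=st(); print(tobox(s["tool_pos"]))
E
```

```text
t 28.27 tcp [ 0.56   -0.3198  0.0807] w 59.3mm F [-0.4  0.1 -0.4] T [ 0.09 -0.03 -0.02] | x-ax [ 0.  0. -1.] jaw yaw -77.69 q [ 0.63  0.51 -0.24  1.57  0.13  1.08 -1.  ]
[-4.02048507e+01  2.48754348e-02]
```

Gripped at 59.3 mm, which matches the cover. I'll lift slowly.

Request:
jog_arm(
  series=[
    {"grip":1,"dx":0,"dy":0,"dz":0.2,"spin":0},
    {"grip":1,"dx":0,"dy":0,"dz":0.3,"spin":0},
    {"grip":1,"dx":0,"dy":0,"dz":0.5,"spin":0},
    {"grip":1,"dx":0,"dy":0,"dz":0.8,"spin":0},
    {"grip":1,"dx":0,"dy":0,"dz":1,"spin":0},
    {"grip":1,"dx":0,"dy":0,"dz":1.2,"spin":0},
    {"grip":1,"dx":0,"dy":0,"dz":1,"spin":0},
    {"grip":1,"dx":0,"dy":0,"dz":0,"spin":0},
  ],
  squeeze=40,
)

```text
time_s: 28.93
tool_pos: [0.5614, -0.3205, 0.1343]
tool_rot: [2.111, 0.224, -2.103]
ft_force: [0.8, 0.6, -1.0]
gripper_width: 0.0588
```

```bash
python3 - <<'E'
from h import *
s=st(); print(tobox(s["tool_pos"]))
d=snap("wrist"); save("w21.png",d["frame"],None,1.25)
d=snap("scene"); save("s21.png",d["frame"],(290,90,430,200),5)
E
```

```text
t 28.93 tcp [ 0.5614 -0.3205  0.1343] w 58.8mm F [ 0.8  0.6 -1. ] T [-0.04  0.02 -0.02] | x-ax [ 0.004 -0.002 -1.   ] jaw yaw -77.69 q [ 0.63  0.46 -0.24  1.52  0.12  1.17 -0.99]
[-38.99332206  -0.96864458]
```

View pics/w21.png

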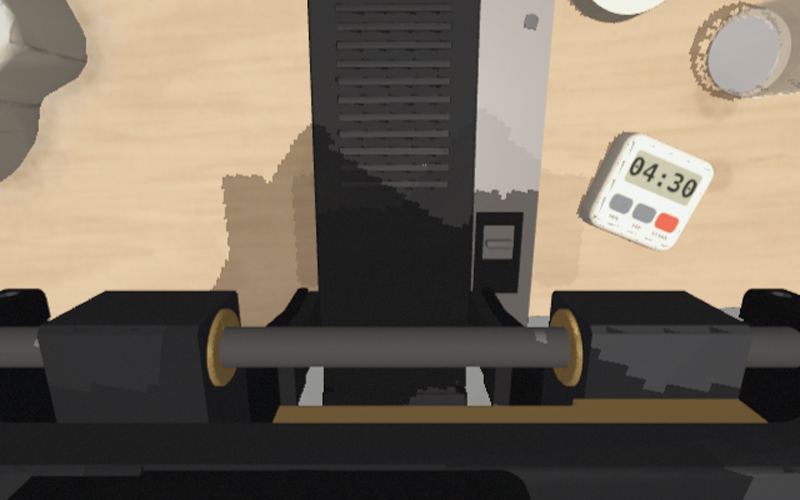

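View pics/s21.png

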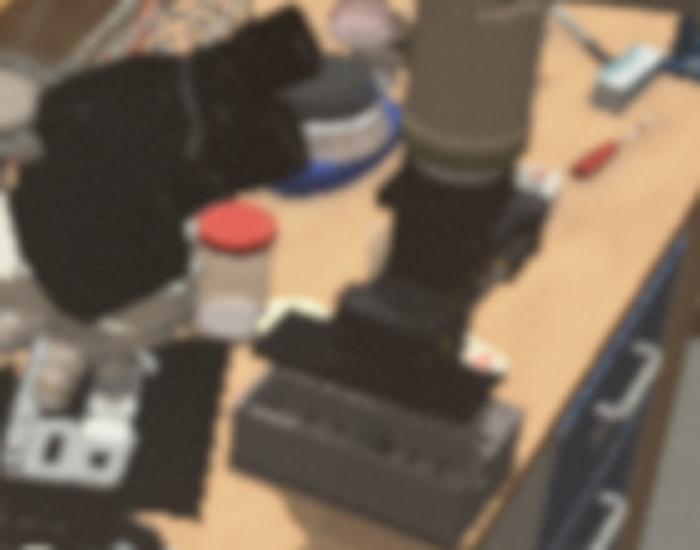

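Request:
jog_arm(
  series=[
    {"grip":1,"dx":0,"dy":0,"dz":2,"spin":0},
    {"grip":1,"dx":0,"dy":0,"dz":2.5,"spin":0},
    {"grip":1,"dx":-1.5,"dy":0,"dz":2.5,"spin":0},
    {"grip":1,"dx":-2,"dy":0,"dz":2.5,"spin":3},
    {"grip":1,"dx":-2,"dy":0,"dz":2.5,"spin":3},
    {"grip":1,"dx":-2,"dy":0,"dz":2.5,"spin":3},
    {"grip":1,"dx":-2,"dy":0,"dz":2,"spin":3},
    {"grip":1,"dx":-2,"dy":0,"dz":0,"spin":3},
  ],
  squeeze=40,
)

```text
time_s: 29.7
tool_pos: [0.4452, -0.3203, 0.2997]
tool_rot: [1.956, 0.473, -1.949]
ft_force: [1.2, -0.6, -0.4]
gripper_width: 0.0591
```

Request:
jog_arm(
  series=[
    {"grip":1,"dx":-0.6,"dy":1.5,"dz":0,"spin":4},
    {"grip":1,"dx":-0.6,"dy":2.5,"dz":0,"spin":4},
    {"grip":1,"dx":-0.6,"dy":2.5,"dz":0,"spin":4},
    {"grip":1,"dx":-0.6,"dy":2.5,"dz":0,"spin":4},
    {"grip":1,"dx":-0.6,"dy":2.5,"dz":0,"spin":4},
    {"grip":1,"dx":-0.6,"dy":2.5,"dz":0,"spin":4},
    {"grip":1,"dx":-0.6,"dy":2.5,"dz":0,"spin":4},
    {"grip":1,"dx":-0.3,"dy":3,"dz":0,"spin":0},
  ],
  squeeze=40,
)

```text
time_s: 30.37
tool_pos: [0.399, -0.1244, 0.2952]
tool_rot: [1.637, 0.862, -1.638]
ft_force: [0.4, 0.2, -0.5]
gripper_width: 0.0592
```

Request:
jog_arm(
  series=[
    {"grip":1,"dx":0,"dy":3.5,"dz":0,"spin":0},
    {"grip":1,"dx":0,"dy":3.5,"dz":0,"spin":0},
    {"grip":1,"dx":0,"dy":3.5,"dz":0,"spin":0},
    {"grip":1,"dx":0,"dy":3.5,"dz":0,"spin":0},
    {"grip":1,"dx":0,"dy":3.5,"dz":0,"spin":0},
    {"grip":1,"dx":0,"dy":3.5,"dz":0,"spin":0},
    {"grip":1,"dx":0,"dy":3.5,"dz":0,"spin":0},
    {"grip":1,"dx":0,"dy":3,"dz":0,"spin":0},
  ],
  squeeze=40,
)

```text
time_s: 31.03
tool_pos: [0.3992, 0.1525, 0.2955]
tool_rot: [1.639, 0.86, -1.639]
ft_force: [0.6, 0.7, -1.0]
gripper_width: 0.0593
```

```bash
python3 - <<'E'
from h import *
s=st()
d=snap("wrist"); save("w22.png",d["frame"],None,1.25)
d=snap("top"); save("t22.png",d["frame"],(180,130,340,270),4)
E
```

```text
t 31.03 tcp [0.3992 0.1525 0.2955] w 59.3mm F [ 0.6  0.7 -1. ] T [-0.08 -0.05 -0.03] | x-ax [ 0. -0. -1.] jaw yaw -34.63 q [ 0.44 -0.13 -0.82  1.82 -0.1   1.42 -0.96]
```

View pics/w22.png

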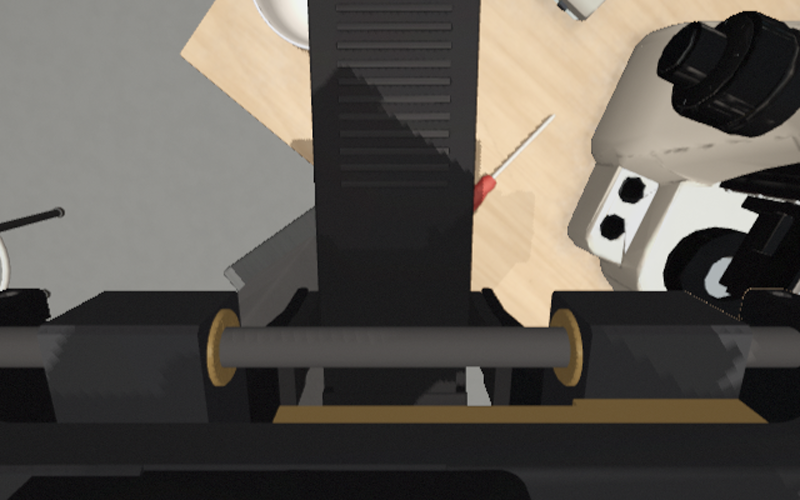

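View pics/t22.png

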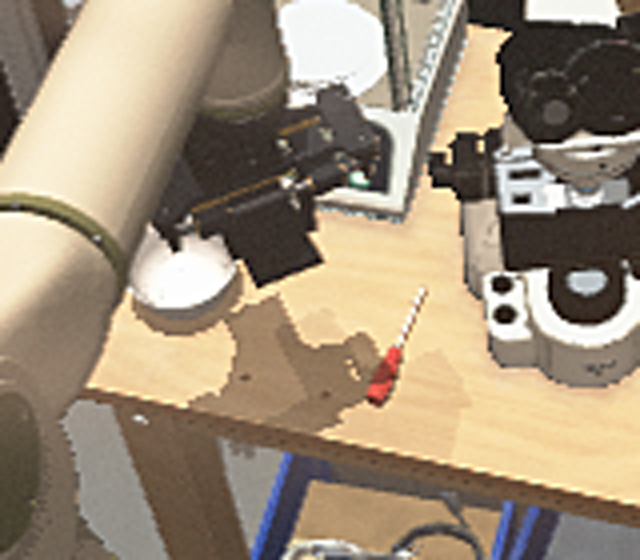

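Request:
jog_arm(
  series=[
    {"grip":1,"dx":0.7,"dy":0.65,"dz":-0.5,"spin":-5},
    {"grip":1,"dx":0.7,"dy":0.65,"dz":-1,"spin":-5.5},
    {"grip":1,"dx":0.7,"dy":0.65,"dz":-1.5,"spin":-5.5},
    {"grip":1,"dx":0.7,"dy":0.65,"dz":-1.5,"spin":-5.5},
    {"grip":1,"dx":0.7,"dy":0.65,"dz":-1.5,"spin":-5.5},
    {"grip":1,"dx":0.7,"dy":0.65,"dz":-1.5,"spin":-5.5},
    {"grip":1,"dx":0.7,"dy":0.65,"dz":-1.5,"spin":-5.5},
    {"grip":1,"dx":0.7,"dy":0.65,"dz":-1,"spin":-5},
  ],
  squeeze=40,
)

```text
time_s: 31.8
tool_pos: [0.4558, 0.2015, 0.1937]
tool_rot: [2.108, 0.221, -2.113]
ft_force: [0.1, 0.1, -1.4]
gripper_width: 0.059
```

Request:
jog_arm(
  series=[
    {"grip":1,"dx":0,"dy":0,"dz":-2,"spin":0},
    {"grip":1,"dx":0,"dy":0,"dz":-2,"spin":0},
    {"grip":1,"dx":0,"dy":0,"dz":-2,"spin":0},
    {"grip":1,"dx":0,"dy":0,"dz":-2,"spin":0},
    {"grip":1,"dx":0,"dy":0,"dz":-1.5,"spin":0},
    {"grip":1,"dx":0,"dy":0,"dz":0,"spin":0},
    {"grip":1,"dx":0,"dy":0,"dz":0,"spin":0},
    {"grip":1,"dx":0,"dy":0,"dz":0,"spin":0},
  ],
  squeeze=40,
)

```text
time_s: 32.47
tool_pos: [0.4564, 0.2023, 0.1015]
tool_rot: [2.109, 0.227, -2.107]
ft_force: [0.1, 0.6, 0.3]
gripper_width: 0.0592
```

```bash
python3 - <<'E'
from h import *
s=st()
d=snap("wrist"); save("w23.png",d["frame"],None,1.25)
d=snap("scene"); save("s23.png",d["frame"],(210,220,350,330),5)
E
```

```text
t 32.47 tcp [0.4564 0.2023 0.1015] w 59.2mm F [0.1 0.6 0.3] T [0.03 0.08 0.02] | x-ax [ 0.001  0.    -1.   ] jaw yaw -77.70 q [ 0.27  0.3  -0.87  1.91  0.27  1.05 -2.07]
```

View pics/w23.png

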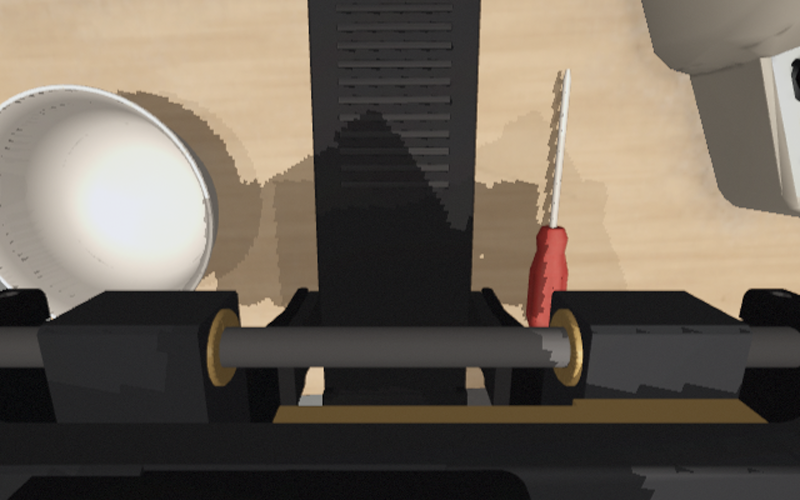

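View pics/s23.png

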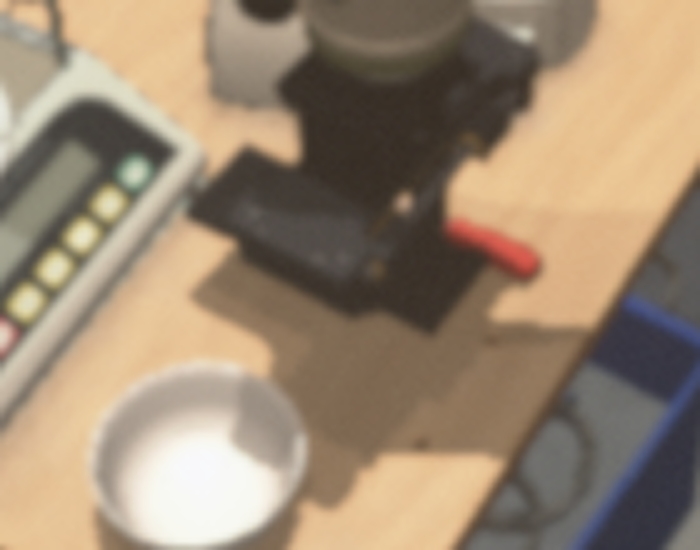

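Request:
jog_arm(
  series=[
    {"grip":1,"dx":0,"dy":0,"dz":-2,"spin":0},
    {"grip":1,"dx":0,"dy":0,"dz":-2,"spin":0},
    {"grip":1,"dx":0,"dy":0,"dz":-1.2,"spin":0},
    {"grip":1,"dx":0,"dy":0,"dz":-0.4,"spin":0},
    {"grip":1,"dx":0,"dy":0,"dz":-0.4,"spin":0},
    {"grip":1,"dx":0,"dy":0,"dz":-0.4,"spin":0},
    {"grip":1,"dx":0,"dy":0,"dz":-0.4,"spin":0},
    {"grip":1,"dx":0,"dy":0,"dz":-0.4,"spin":0},
  ],
  squeeze=20,
)

```text
time_s: 33.23
tool_pos: [0.4565, 0.2023, 0.0291]
tool_rot: [2.109, 0.227, -2.107]
ft_force: [0.8, -0.3, -1.6]
gripper_width: 0.0595
```

```bash
python3 - <<'E'
from h import *
s=st()
d=snap("wrist"); save("w24.png",d["frame"],None,1.25)
d=snap("scene"); save("s24.png",d["frame"],(210,220,350,330),5)
st()
E
```

```text
t 33.23 tcp [0.4565 0.2023 0.0291] w 59.5mm F [ 0.8 -0.3 -1.6] T [ 0.05  0.06 -0.  ] | x-ax [ 0.001  0.    -1.   ] jaw yaw -77.69 q [ 0.21  0.42 -0.82  1.96  0.38  0.92 -2.16]
t 33.33 tcp [0.456  0.2021 0.0286] w 59.0mm F [ 0.3  0.3 -0.3] T [-0.03 -0.02 -0.02] | x-ax [-0. -0. -1.] jaw yaw -77.69 q [ 0.21  0.42 -0.82  1.97  0.38  0.92 -2.16]
```

View pics/w24.png

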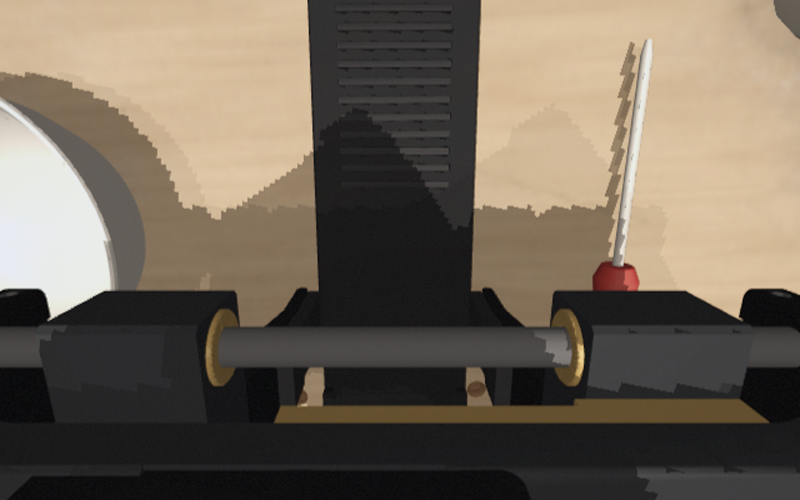

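View pics/s24.png

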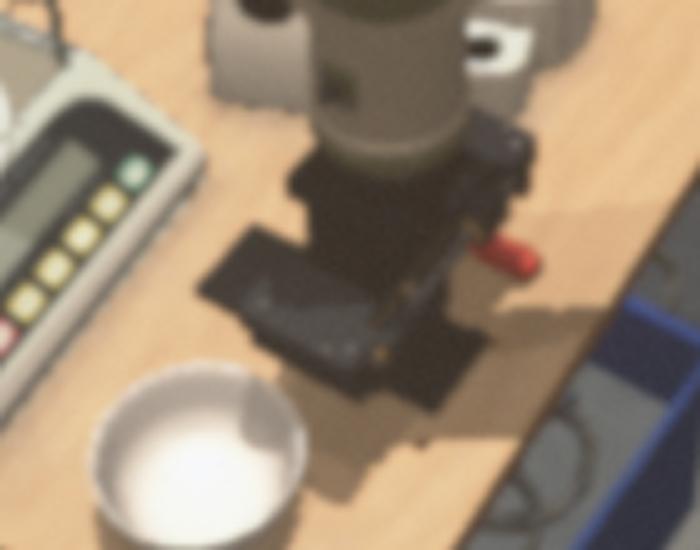

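Request:
jog_arm(
  series=[
    {"grip":1,"dx":0,"dy":0,"dz":-0.15,"spin":0},
    {"grip":1,"dx":0,"dy":0,"dz":-0.15,"spin":0},
    {"grip":1,"dx":0,"dy":0,"dz":-0.15,"spin":0},
    {"grip":1,"dx":0,"dy":0,"dz":-0.15,"spin":0},
    {"grip":1,"dx":0,"dy":0,"dz":0,"spin":0},
    {"grip":1,"dx":0,"dy":0,"dz":0,"spin":0},
    {"grip":1,"dx":0,"dy":0,"dz":0,"spin":0},
    {"grip":1,"dx":0,"dy":0,"dz":0,"spin":0},
  ],
  squeeze=12,
)

```text
time_s: 34.0
tool_pos: [0.456, 0.2022, 0.0228]
tool_rot: [2.108, 0.227, -2.108]
ft_force: [-0.4, -0.1, -0.6]
gripper_width: 0.0598
```

Request:
jog_arm(
  series=[
    {"grip":1,"dx":0,"dy":0,"dz":-0.1,"spin":0},
    {"grip":1,"dx":0,"dy":0,"dz":-0.1,"spin":0},
    {"grip":1,"dx":0,"dy":0,"dz":-0.1,"spin":0},
    {"grip":1,"dx":0,"dy":0,"dz":0,"spin":0},
    {"grip":1,"dx":0,"dy":0,"dz":0,"spin":0},
    {"grip":1,"dx":0,"dy":0,"dz":0,"spin":0},
    {"grip":1,"dx":0,"dy":0,"dz":0,"spin":0},
    {"grip":1,"dx":0,"dy":0,"dz":0,"spin":0},
  ],
  squeeze=12,
)

```text
time_s: 34.67
tool_pos: [0.4565, 0.2023, 0.0206]
tool_rot: [2.109, 0.227, -2.107]
ft_force: [-3.7, -2.2, 12.4]
gripper_width: 0.06
```

Request:
jog_arm(
  series=[
    {"grip":-0.4,"dx":0,"dy":0,"dz":0,"spin":0},
    {"grip":-0.5,"dx":0,"dy":0,"dz":0,"spin":0},
    {"grip":-0.65,"dx":0,"dy":0,"dz":0,"spin":0},
    {"grip":-0.65,"dx":0,"dy":0,"dz":0,"spin":0},
    {"grip":-0.65,"dx":0,"dy":0,"dz":0.5,"spin":0},
    {"grip":-0.65,"dx":0,"dy":0,"dz":2,"spin":0},
    {"grip":-0.65,"dx":0,"dy":0,"dz":2.5,"spin":0},
    {"grip":-0.65,"dx":0,"dy":0,"dz":2.5,"spin":0},
  ],
)

```text
time_s: 35.33
tool_pos: [0.4554, 0.2022, 0.0956]
tool_rot: [2.106, 0.228, -2.109]
ft_force: [1.3, 0.1, -0.4]
gripper_width: 0.0717
```

Request:
jog_arm(
  series=[
    {"grip":-0.65,"dx":0,"dy":0,"dz":2.5,"spin":0},
    {"grip":-0.65,"dx":0,"dy":0,"dz":2.5,"spin":0},
    {"grip":-0.65,"dx":0,"dy":0,"dz":2.5,"spin":0},
    {"grip":-0.65,"dx":-0.5,"dy":0,"dz":3,"spin":0},
    {"grip":-0.65,"dx":-1,"dy":0,"dz":3,"spin":0},
    {"grip":-0.65,"dx":-1,"dy":0,"dz":3,"spin":0},
    {"grip":-0.65,"dx":-1,"dy":0,"dz":2.5,"spin":0},
    {"grip":-0.65,"dx":-0.5,"dy":0,"dz":0,"spin":0},
  ],
)

```text
time_s: 36.0
tool_pos: [0.4164, 0.2038, 0.2896]
tool_rot: [2.114, 0.229, -2.1]
ft_force: [0.1, 0.3, 0.6]
gripper_width: 0.072
```

```bash
python3 - <<'E'
from h import *
s=st()
d=snap("wrist"); save("w25.png",d["frame"],None,1.25)
import pickle; pickle.dump(d,open("w25.pkl","wb"))
E
```

```text
t 36.00 tcp [0.4164 0.2038 0.2896] w 72.0mm F [0.1 0.3 0.6] T [ 0.01 -0.   -0.03] | x-ax [ 0.007  0.001 -1.   ] jaw yaw -77.61 q [ 0.4  -0.02 -0.93  1.75 -0.01  1.4  -1.88]
```

View pics/w25.png

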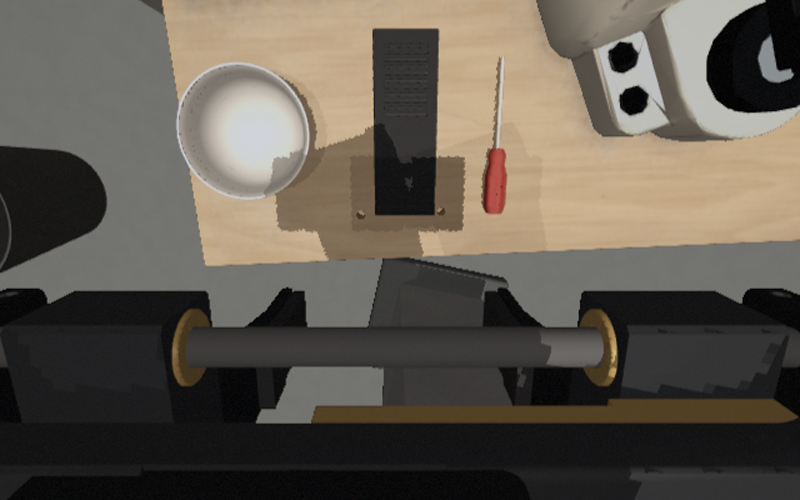

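Request:
jog_arm(
  series=[
    {"grip":-0.65,"dx":-0.1,"dy":-3,"dz":0,"spin":0},
    {"grip":-0.65,"dx":-0.1,"dy":-4,"dz":0,"spin":0},
    {"grip":-0.65,"dx":-0.1,"dy":-4,"dz":0,"spin":0},
    {"grip":-0.65,"dx":-0.1,"dy":-4,"dz":0,"spin":0},
    {"grip":-0.65,"dx":-0.1,"dy":-4,"dz":0,"spin":0},
    {"grip":-0.65,"dx":-0.1,"dy":-4,"dz":0,"spin":0},
    {"grip":-0.65,"dx":-0.1,"dy":-4,"dz":0,"spin":0},
    {"grip":-0.65,"dx":-0.1,"dy":-4,"dz":0,"spin":0},
  ],
)

```text
time_s: 36.72
tool_pos: [0.4072, -0.1098, 0.2839]
tool_rot: [2.107, 0.227, -2.109]
ft_force: [1.0, -0.3, 0.2]
gripper_width: 0.0719
```

Request:
jog_arm(
  series=[
    {"grip":-0.3,"dx":0,"dy":-4,"dz":0,"spin":0},
    {"grip":-0.3,"dx":1,"dy":-4,"dz":0,"spin":0},
    {"grip":-0.3,"dx":2,"dy":-3.5,"dz":0,"spin":0},
    {"grip":-0.3,"dx":2.5,"dy":-3,"dz":0,"spin":0},
    {"grip":-0.3,"dx":2.5,"dy":-3,"dz":0,"spin":0},
    {"grip":-0.3,"dx":2.5,"dy":-3,"dz":0,"spin":0},
    {"grip":-0.3,"dx":2.5,"dy":-0.5,"dz":0,"spin":0},
    {"grip":-0.3,"dx":0,"dy":0,"dz":0,"spin":0},
  ],
)

```text
time_s: 37.38
tool_pos: [0.5403, -0.319, 0.281]
tool_rot: [2.107, 0.23, -2.112]
ft_force: [0.4, 0.9, -0.8]
gripper_width: 0.057
```

Request:
jog_arm(
  series=[
    {"grip":-0.3,"dx":0,"dy":0,"dz":0,"spin":0},
    {"grip":-0.3,"dx":0,"dy":0,"dz":0,"spin":0},
    {"grip":-0.3,"dx":0,"dy":0,"dz":0,"spin":0},
    {"grip":-0.3,"dx":0,"dy":0,"dz":0,"spin":0},
    {"grip":-0.3,"dx":0,"dy":0,"dz":0,"spin":0},
    {"grip":-0.3,"dx":0,"dy":0,"dz":0,"spin":0},
    {"grip":-0.3,"dx":0,"dy":0,"dz":0,"spin":0},
    {"grip":-0.3,"dx":0,"dy":0,"dz":0,"spin":0},
  ],
)

```text
time_s: 38.05
tool_pos: [0.5379, -0.3178, 0.285]
tool_rot: [2.108, 0.227, -2.108]
ft_force: [-0.1, 0.1, 0.1]
gripper_width: 0.0567
```

```bash
python3 - <<'E'
from h import *
s=st(); print(tobox(s["tool_pos"]))
d=snap("wrist"); save("w26.png",d["frame"],None,1.25)
import pickle; pickle.dump(d,open("w26.pkl","wb"))
E
```

```text
t 38.05 tcp [ 0.5379 -0.3178  0.285 ] w 56.7mm F [-0.1  0.1  0.1] T [ 0.05  0.   -0.02] | x-ax [ 0. -0. -1.] jaw yaw -77.69 q [ 0.73  0.34 -0.36  1.38  0.12  1.45 -0.98]
[-61.39189187   6.64598498]
```

View pics/w26.png

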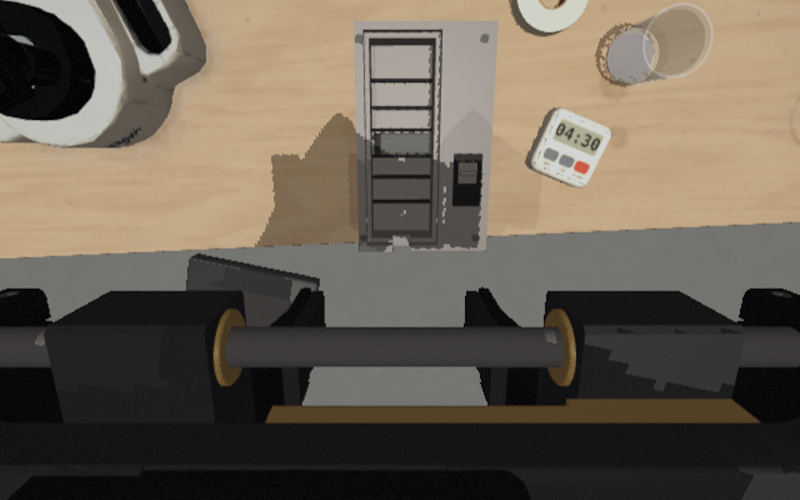

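```bash
python3 - <<'E'
from h import *
import pickle
d=pickle.load(open("w26.pkl","rb")); save("w26c.png",cv2.convertScaleAbs(d["frame"],alpha=1.3),(275,10,405,205),3)
for x in (-42,0,42):
  P=[np.r_[frombox(x+a,b),z] for z in (.046,.020) for a,b in [(-8.5,24),(-8.5,-24),(8.5,-24),(8.5,24)]]
  print(x,((proj(d,P)-[275,10])*3).round(0).tolist())
E
```

```text
-42 [[75.0, 453.0], [204.0, 453.0], [205.0, 408.0], [75.0, 408.0], [78.0, 443.0], [199.0, 443.0], [199.0, 400.0], [78.0, 400.0]]
0 [[74.0, 338.0], [206.0, 338.0], [207.0, 290.0], [74.0, 290.0], [77.0, 336.0], [201.0, 336.0], [202.0, 290.0], [77.0, 290.0]]
42 [[73.0, 217.0], [209.0, 217.0], [210.0, 166.0], [72.0, 166.0], [76.0, 222.0], [203.0, 222.0], [204.0, 174.0], [75.0, 174.0]]
```

View pics/w26c.png

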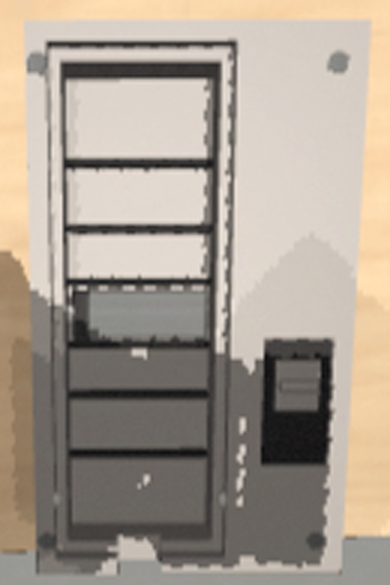

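Request:
jog_arm(
  series=[
    {"grip":0.3,"dx":0.77,"dy":0.08,"dz":-0.5,"spin":6},
    {"grip":0.3,"dx":0.77,"dy":0.08,"dz":-0.5,"spin":7},
    {"grip":0.3,"dx":0.77,"dy":0.08,"dz":-0.5,"spin":7},
    {"grip":0.3,"dx":0.77,"dy":0.08,"dz":-0.5,"spin":7},
    {"grip":0.3,"dx":0.77,"dy":0.08,"dz":-0.5,"spin":7},
    {"grip":0.3,"dx":0.77,"dy":0.08,"dz":-0.5,"spin":7},
    {"grip":0.3,"dx":0.77,"dy":0.08,"dz":-0.5,"spin":7},
    {"grip":0.3,"dx":0.77,"dy":0.08,"dz":-0.5,"spin":7},
  ],
)

```text
time_s: 38.77
tool_pos: [0.6, -0.3114, 0.2445]
tool_rot: [1.491, 0.999, -1.49]
ft_force: [0.0, 0.3, -0.2]
gripper_width: 0.0311
```

Request:
jog_arm(
  series=[
    {"grip":0.3,"dx":0,"dy":0,"dz":-1,"spin":7},
    {"grip":0.3,"dx":0,"dy":0,"dz":-1.5,"spin":7},
    {"grip":0.3,"dx":0,"dy":0,"dz":-1.5,"spin":7},
    {"grip":0.3,"dx":0,"dy":0,"dz":-1.5,"spin":7},
    {"grip":0.3,"dx":0,"dy":0,"dz":-1.5,"spin":7},
    {"grip":0.3,"dx":0,"dy":0,"dz":0,"spin":0},
    {"grip":0.3,"dx":0,"dy":0,"dz":0,"spin":0},
    {"grip":0.3,"dx":0,"dy":0,"dz":0,"spin":0},
  ],
)

```text
time_s: 39.43
tool_pos: [0.6, -0.3116, 0.1758]
tool_rot: [1.053, 1.3, -1.052]
ft_force: [-1.0, 0.3, 0.4]
gripper_width: 0.0306
```

```bash
python3 - <<'E'
from h import *
s=st(); print(tobox(s["tool_pos"]))
d=snap("wrist"); save("w27.png",d["frame"],None,1.25)
import pickle; pickle.dump(d,open("w27.pkl","wb"))
P=[np.r_[frombox(a,b),.046] for a,b in [(-8.5,24),(-8.5,-24),(8.5,-24),(8.5,24)]]
print((proj(d,P)*1.25).round(0).tolist())
E
```

```text
t 39.43 tcp [ 0.6    -0.3116  0.1758] w 30.6mm F [-1.   0.3  0.4] T [-0.02 -0.13  0.05] | x-ax [ 0.001 -0.    -1.   ] jaw yaw 12.06 q [ 0.82  0.55 -0.59  1.37  0.31  1.32  0.43]
[ 0.56383838 -0.55320176]
[[381.0, 207.0], [382.0, 278.0], [407.0, 278.0], [407.0, 207.0]]
```

View pics/w27.png

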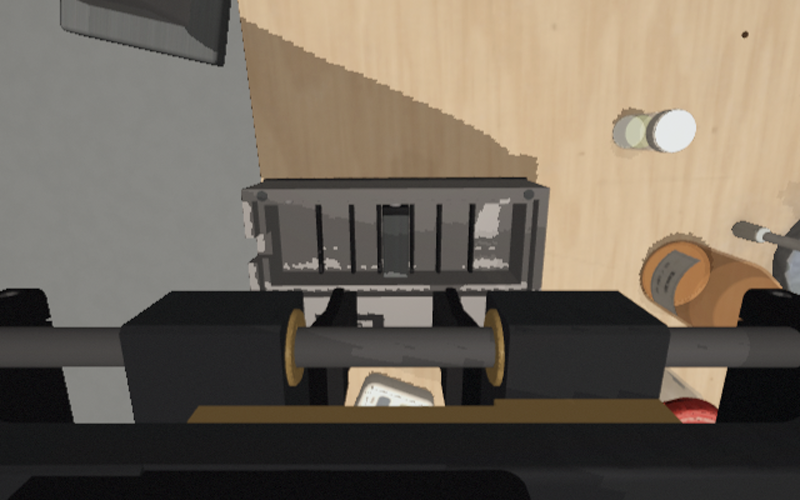

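Request:
jog_arm(
  series=[
    {"grip":0.3,"dx":0,"dy":0.05,"dz":-2,"spin":0},
    {"grip":0.3,"dx":0,"dy":0,"dz":-2.5,"spin":0},
    {"grip":0.3,"dx":0,"dy":0,"dz":-2.5,"spin":0},
    {"grip":0.3,"dx":0,"dy":0,"dz":-2,"spin":0},
    {"grip":0.3,"dx":0,"dy":0,"dz":-1,"spin":0},
    {"grip":0.3,"dx":0,"dy":0,"dz":0,"spin":0},
    {"grip":0.3,"dx":0,"dy":0,"dz":0,"spin":0},
    {"grip":0.3,"dx":0,"dy":0,"dz":0,"spin":0},
  ],
)

```text
time_s: 40.15
tool_pos: [0.6007, -0.3112, 0.0768]
tool_rot: [1.05, 1.3, -1.049]
ft_force: [0.7, -0.1, -0.0]
gripper_width: 0.0306
```

```bash
python3 - <<'E'
from h import *
s=st(); print(tobox(s["tool_pos"]))
d=snap("wrist"); save("w28.png",d["frame"],None,1.25)
E
```

```text
t 40.15 tcp [ 0.6007 -0.3112  0.0768] w 30.6mm F [ 0.7 -0.1 -0. ] T [-0.03 -0.14 -0.05] | x-ax [ 0.003 -0.001 -1.   ] jaw yaw 12.27 q [ 0.81  0.63 -0.57  1.46  0.36  1.15  0.4 ]
[ 1.38597455 -0.30874971]
```

View pics/w28.png

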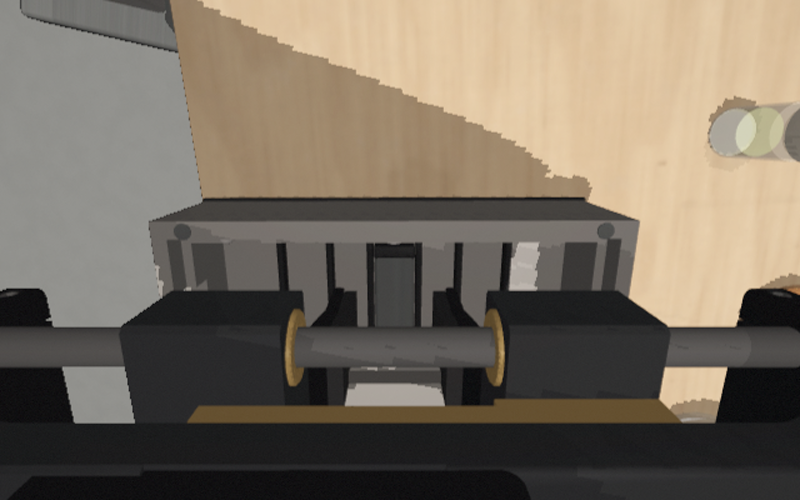

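Centred on the cell. Going down the last 2.7 cm, then gripping.

Request:
jog_arm(
  series=[
    {"grip":0.3,"dx":0,"dy":0,"dz":-1,"spin":0},
    {"grip":0.3,"dx":0,"dy":0,"dz":-1,"spin":0},
    {"grip":0.3,"dx":0,"dy":0,"dz":-0.7,"spin":0},
    {"grip":0.3,"dx":0,"dy":0,"dz":0,"spin":0},
    {"grip":0.3,"dx":0,"dy":0,"dz":0,"spin":0},
    {"grip":1,"dx":0,"dy":0,"dz":0,"spin":0},
    {"grip":1,"dx":0,"dy":0,"dz":0,"spin":0},
    {"grip":1,"dx":0,"dy":0,"dz":0,"spin":0},
  ],
  squeeze=20,
)

```text
time_s: 40.87
tool_pos: [0.5999, -0.3111, 0.0482]
tool_rot: [1.05, 1.302, -1.049]
ft_force: [-0.2, 0.6, -0.1]
gripper_width: 0.0178
```

Request:
jog_arm(
  series=[
    {"grip":1,"dx":0,"dy":0,"dz":0,"spin":0},
    {"grip":1,"dx":0,"dy":0,"dz":0,"spin":0},
    {"grip":1,"dx":0,"dy":0,"dz":0,"spin":0},
    {"grip":1,"dx":0,"dy":0,"dz":0,"spin":0},
    {"grip":1,"dx":0,"dy":0,"dz":0.5,"spin":0},
    {"grip":1,"dx":0,"dy":0,"dz":1.5,"spin":0},
    {"grip":1,"dx":0,"dy":0,"dz":2.5,"spin":0},
    {"grip":1,"dx":0,"dy":0,"dz":3,"spin":0},
  ],
  squeeze=25,
)

```text
time_s: 41.53
tool_pos: [0.5985, -0.3105, 0.1229]
tool_rot: [1.049, 1.307, -1.05]
ft_force: [0.1, -0.1, 1.2]
gripper_width: 0.0167
```

```bash
python3 - <<'E'
from h import *
s=st(); print(tobox(s["tool_pos"]))
d=snap("wrist"); save("w29.png",d["frame"],None,1.25)
E
```

```text
t 41.53 tcp [ 0.5985 -0.3105  0.1229] w 16.7mm F [ 0.1 -0.1  1.2] T [-0.08 -0.19  0.08] | x-ax [-0.003  0.002 -1.   ] jaw yaw 12.32 q [ 0.82  0.59 -0.58  1.42  0.33  1.23  0.42]
[-0.64701007  0.85093497]
```

View pics/w29.png

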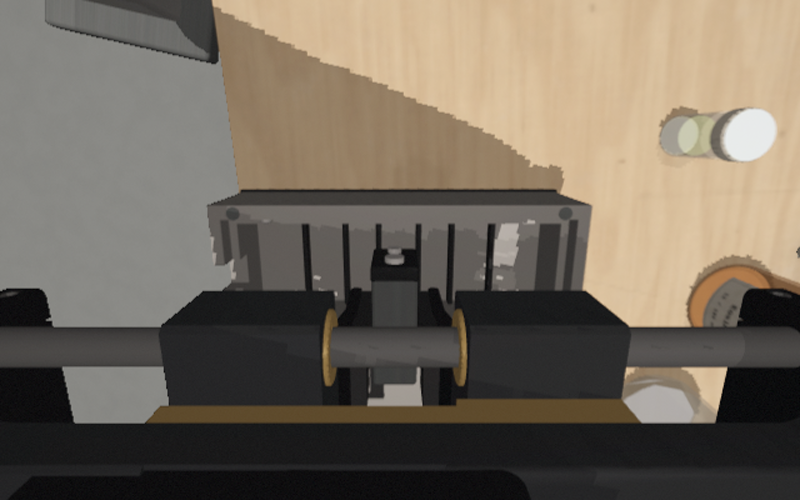

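Request:
jog_arm(
  series=[
    {"grip":1,"dx":0,"dy":0,"dz":2.5,"spin":0},
    {"grip":1,"dx":0,"dy":0,"dz":2.5,"spin":-5},
    {"grip":1,"dx":-1,"dy":0,"dz":2.5,"spin":-6},
    {"grip":1,"dx":-2,"dy":0,"dz":2.5,"spin":-6},
    {"grip":1,"dx":-2.5,"dy":0,"dz":2.5,"spin":-6},
    {"grip":1,"dx":-2.5,"dy":0,"dz":2.5,"spin":-6},
    {"grip":1,"dx":-2.5,"dy":0,"dz":2,"spin":-6},
    {"grip":1,"dx":-2.5,"dy":0,"dz":0.5,"spin":-6},
  ],
  squeeze=25,
)

```text
time_s: 42.25
tool_pos: [0.4695, -0.3108, 0.3025]
tool_rot: [1.572, 0.921, -1.567]
ft_force: [0.2, -0.4, 0.0]
gripper_width: 0.0167
```

Request:
jog_arm(
  series=[
    {"grip":1,"dx":-1,"dy":1.5,"dz":0,"spin":-6},
    {"grip":1,"dx":-1,"dy":2,"dz":0,"spin":-6},
    {"grip":1,"dx":-1,"dy":2,"dz":0,"spin":-6},
    {"grip":1,"dx":-1,"dy":2,"dz":0,"spin":-6},
    {"grip":1,"dx":-1,"dy":2,"dz":0,"spin":-6},
    {"grip":1,"dx":-1,"dy":2,"dz":0,"spin":-6},
    {"grip":1,"dx":-0.3,"dy":2.5,"dz":0,"spin":-6},
    {"grip":1,"dx":0,"dy":3,"dz":0,"spin":-6},
  ],
  squeeze=25,
)

```text
time_s: 42.92
tool_pos: [0.4055, -0.1406, 0.2985]
tool_rot: [2.102, 0.236, -2.101]
ft_force: [1.5, -0.1, 1.4]
gripper_width: 0.0166
```

Request:
jog_arm(
  series=[
    {"grip":1,"dx":0,"dy":4,"dz":0,"spin":0},
    {"grip":1,"dx":0,"dy":4,"dz":0,"spin":0},
    {"grip":1,"dx":0,"dy":4,"dz":0,"spin":0},
    {"grip":1,"dx":0,"dy":4,"dz":0,"spin":0},
    {"grip":1,"dx":0,"dy":4,"dz":0,"spin":0},
    {"grip":1,"dx":0,"dy":4,"dz":0,"spin":0},
    {"grip":1,"dx":0,"dy":4,"dz":0,"spin":0},
    {"grip":1,"dx":0,"dy":3,"dz":0,"spin":0},
  ],
  squeeze=25,
)

```text
time_s: 43.58
tool_pos: [0.4055, 0.1728, 0.2988]
tool_rot: [2.098, 0.246, -2.094]
ft_force: [1.5, -0.0, -0.3]
gripper_width: 0.0171
```

Request:
jog_arm(
  series=[
    {"grip":1,"dx":0,"dy":3,"dz":0,"spin":0},
    {"grip":1,"dx":0,"dy":2,"dz":0,"spin":0},
    {"grip":1,"dx":0,"dy":2,"dz":0,"spin":0},
    {"grip":1,"dx":0,"dy":0,"dz":0,"spin":0},
    {"grip":1,"dx":0,"dy":0,"dz":0,"spin":0},
    {"grip":1,"dx":0,"dy":0,"dz":0,"spin":0},
    {"grip":1,"dx":0,"dy":0,"dz":0,"spin":0},
    {"grip":1,"dx":0,"dy":0,"dz":0,"spin":0},
  ],
  squeeze=25,
)

```text
time_s: 44.25
tool_pos: [0.4069, 0.238, 0.2979]
tool_rot: [2.099, 0.242, -2.098]
ft_force: [0.2, -0.6, 0.3]
gripper_width: 0.0168
```

```bash
python3 - <<'E'
from h import *
import pickle
s=st()
d=snap("wrist"); save("w30.png",d["frame"],None,1.25); pickle.dump(d,open("w30.pkl","wb"))
E
```

```text
t 44.25 tcp [0.4069 0.238  0.2979] w 16.8mm F [ 0.2 -0.6  0.3] T [-0.02  0.01  0.03] | x-ax [ 0.001 -0.001 -1.   ] jaw yaw -76.79 q [ 0.57  0.03 -1.19  1.71  0.03  1.42 -1.97]
```

View pics/w30.png

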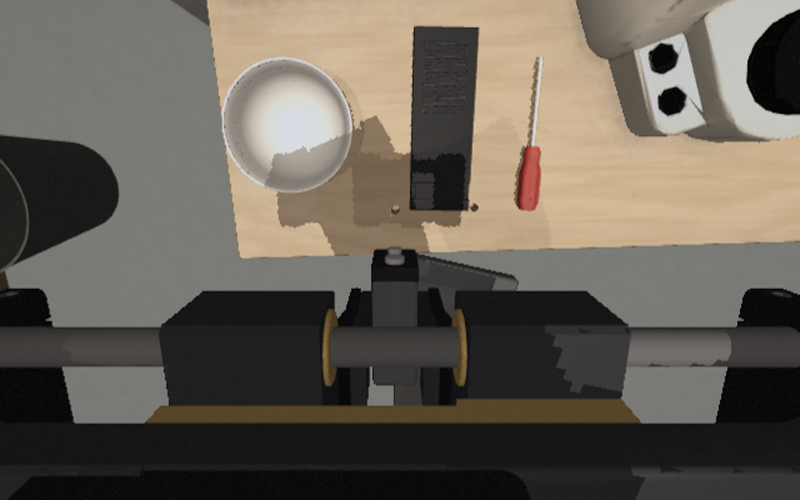

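```bash
python3 - <<'E'
from h import *
import pickle
d=pickle.load(open("w30.pkl","rb"))
P=[onz(d,u/1.25,v/1.25,.052)[:2] for u,v in [(222,122),(354,124),(288,57),(285,192)]]
print(np.round(P,4),np.linalg.norm(P[0]-P[1]),np.linalg.norm(P[2]-P[3]))
c=np.mean(P,0); print("bowl",c); s=st(); print((c-s["tool_pos"][:2])*100)
for u,v in [(411,209),(470,209),(414,27),(479,28)]: print("cover",onz(d,u/1.25,v/1.25,.009).round(4))
E
```

```text
[[0.4498 0.4026]
 [0.4746 0.2901]
 [0.5149 0.3554]
 [0.402  0.339 ]] 0.11519098950687996 0.11403874821473717
bowl [0.46032278 0.34678486]
t 44.30 tcp [0.4069 0.2382 0.2979] w 17.1mm F [ 0.9 -0.1 -0.7] T [ 0.03 -0.04 -0.  ] | x-ax [ 0.001 -0.001 -1.   ] jaw yaw -76.78 q [ 0.57  0.03 -1.19  1.71  0.03  1.42 -1.97]
[ 5.3467391  10.86052235]
cover [0.4065 0.2204 0.009 ]
cover [0.4203 0.1618 0.009 ]
cover [0.5711 0.2581 0.009 ]
cover [0.584  0.1997 0.009 ]
```

Request:
jog_arm(
  series=[
    {"grip":1,"dx":0.7,"dy":1.35,"dz":0,"spin":0},
    {"grip":1,"dx":0.7,"dy":1.35,"dz":0,"spin":0},
    {"grip":1,"dx":0.7,"dy":1.35,"dz":0,"spin":0},
    {"grip":1,"dx":0.7,"dy":1.35,"dz":0,"spin":0},
    {"grip":1,"dx":0.7,"dy":1.35,"dz":-1,"spin":0},
    {"grip":1,"dx":0.6,"dy":1.35,"dz":-2,"spin":0},
    {"grip":1,"dx":0.6,"dy":1.35,"dz":-2,"spin":0},
    {"grip":1,"dx":0.6,"dy":1.35,"dz":-2,"spin":0},
  ],
  squeeze=25,
)

```text
time_s: 44.97
tool_pos: [0.4603, 0.3471, 0.2267]
tool_rot: [2.099, 0.243, -2.099]
ft_force: [0.0, -0.5, -0.2]
gripper_width: 0.017
```

Request:
jog_arm(
  series=[
    {"grip":1,"dx":0,"dy":0,"dz":-2,"spin":0},
    {"grip":1,"dx":0,"dy":0,"dz":-2,"spin":0},
    {"grip":1,"dx":0,"dy":0,"dz":-2,"spin":0},
    {"grip":1,"dx":0,"dy":0,"dz":-2,"spin":0},
    {"grip":1,"dx":0,"dy":0,"dz":-1,"spin":0},
    {"grip":1,"dx":0,"dy":0,"dz":0,"spin":0},
    {"grip":1,"dx":0,"dy":0,"dz":0,"spin":0},
    {"grip":1,"dx":0,"dy":0,"dz":0,"spin":0},
  ],
  squeeze=25,
)

```text
time_s: 45.63
tool_pos: [0.4602, 0.3474, 0.1391]
tool_rot: [2.1, 0.245, -2.097]
ft_force: [0.3, -0.6, -0.2]
gripper_width: 0.0168
```

```bash
python3 - <<'E'
from h import *
import pickle
s=st()
d=snap("wrist"); save("w31.png",d["frame"],None,1.25); pickle.dump(d,open("w31.pkl","wb"))
E
```

```text
t 45.63 tcp [0.4602 0.3474 0.1391] w 16.8mm F [ 0.3 -0.6 -0.2] T [0.05 0.03 0.01] | x-ax [ 0.001  0.001 -1.   ] jaw yaw -76.71 q [ 0.1   0.52 -1.06  1.68  0.48  1.23 -2.41]
```

View pics/w31.png

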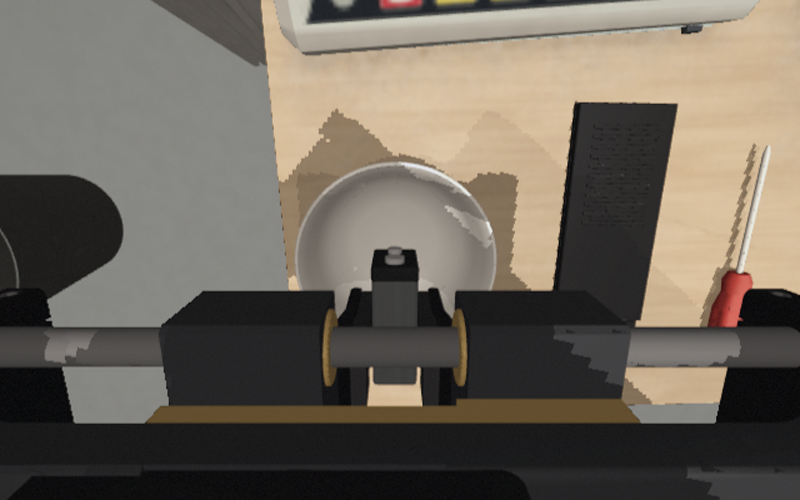

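Request:
jog_arm(
  series=[
    {"grip":1,"dx":0,"dy":0,"dz":-1.5,"spin":3},
    {"grip":1,"dx":0,"dy":0,"dz":-2,"spin":3},
    {"grip":1,"dx":0,"dy":0,"dz":-2,"spin":3},
    {"grip":1,"dx":0,"dy":0,"dz":-2,"spin":3},
    {"grip":1,"dx":0,"dy":0,"dz":-1.5,"spin":0},
    {"grip":1,"dx":0,"dy":0,"dz":-0.5,"spin":0},
    {"grip":1,"dx":0,"dy":0,"dz":-0.3,"spin":0},
    {"grip":1,"dx":0,"dy":0,"dz":-0.2,"spin":0},
  ],
  squeeze=25,
)

```text
time_s: 46.35
tool_pos: [0.46, 0.3475, 0.0385]
tool_rot: [1.979, 0.443, -1.977]
ft_force: [1.1, 0.1, -0.4]
gripper_width: 0.0169
```

Request:
jog_arm(
  series=[
    {"grip":1,"dx":0,"dy":0,"dz":-0.2,"spin":0},
    {"grip":1,"dx":0,"dy":0,"dz":-0.2,"spin":0},
    {"grip":1,"dx":0,"dy":0,"dz":0,"spin":0},
    {"grip":1,"dx":0,"dy":0,"dz":0,"spin":0},
    {"grip":1,"dx":0,"dy":0,"dz":0,"spin":0},
    {"grip":1,"dx":0,"dy":0,"dz":0,"spin":0},
    {"grip":1,"dx":0,"dy":0,"dz":0,"spin":0},
    {"grip":1,"dx":0,"dy":0,"dz":0,"spin":0},
  ],
  squeeze=25,
)

```text
time_s: 47.02
tool_pos: [0.4597, 0.3471, 0.0339]
tool_rot: [1.977, 0.444, -1.977]
ft_force: [-0.0, -0.5, -0.0]
gripper_width: 0.0168
```

```bash
python3 - <<'E'
from h import *
import pickle
s=st()
E
```

```text
t 47.02 tcp [0.4597 0.3471 0.0339] w 16.8mm F [-0.  -0.5 -0. ] T [ 0.01  0.07 -0.02] | x-ax [ 0. -0. -1.] jaw yaw -64.69 q [ 0.06  0.66 -1.01  1.76  0.63  1.08 -2.3 ]
```

Request:
jog_arm(
  series=[
    {"grip":1,"dx":0,"dy":0,"dz":-0.1,"spin":0},
    {"grip":1,"dx":0,"dy":0,"dz":-0.1,"spin":0},
    {"grip":1,"dx":0,"dy":0,"dz":0,"spin":0},
    {"grip":0.5,"dx":0,"dy":0,"dz":0,"spin":0},
    {"grip":0.4,"dx":0,"dy":0,"dz":0,"spin":0},
    {"grip":0.4,"dx":0,"dy":0,"dz":0,"spin":0},
    {"grip":0.4,"dx":0,"dy":0,"dz":0,"spin":0},
    {"grip":0.4,"dx":0,"dy":0,"dz":0,"spin":0},
  ],
)

```text
time_s: 47.68
tool_pos: [0.4596, 0.3471, 0.0318]
tool_rot: [1.977, 0.444, -1.977]
ft_force: [0.3, -0.5, 0.6]
gripper_width: 0.026
```

Request:
jog_arm(
  series=[
    {"grip":0.4,"dx":0,"dy":0,"dz":0.5,"spin":0},
    {"grip":0.4,"dx":0,"dy":0,"dz":1.5,"spin":0},
    {"grip":0.4,"dx":0,"dy":0,"dz":2.5,"spin":0},
    {"grip":0.4,"dx":0,"dy":0,"dz":3,"spin":0},
    {"grip":0.4,"dx":0,"dy":0,"dz":3,"spin":0},
    {"grip":0.4,"dx":-0.5,"dy":-0.5,"dz":3,"spin":0},
    {"grip":0.4,"dx":-1.5,"dy":-1,"dz":3,"spin":0},
    {"grip":0.4,"dx":-1.5,"dy":-1,"dz":3,"spin":0},
  ],
)

```text
time_s: 48.35
tool_pos: [0.4237, 0.3224, 0.2291]
tool_rot: [1.977, 0.445, -1.976]
ft_force: [0.3, -0.8, 0.3]
gripper_width: 0.0262
```

Request:
jog_arm(
  series=[
    {"grip":0.4,"dx":-1,"dy":-2,"dz":2.5,"spin":0},
    {"grip":0.4,"dx":-1,"dy":-3,"dz":2,"spin":-3},
    {"grip":0.4,"dx":0,"dy":-3,"dz":1,"spin":-3},
    {"grip":0.4,"dx":0,"dy":-1,"dz":0,"spin":-3},
    {"grip":0.4,"dx":0,"dy":0,"dz":0,"spin":-3},
    {"grip":0.4,"dx":0,"dy":0,"dz":0,"spin":0},
    {"grip":0.4,"dx":0,"dy":0,"dz":0,"spin":0},
    {"grip":0.4,"dx":0,"dy":0,"dz":0,"spin":0},
  ],
)

```text
time_s: 49.02
tool_pos: [0.4063, 0.2399, 0.2786]
tool_rot: [2.09, 0.262, -2.088]
ft_force: [0.9, -0.1, -0.2]
gripper_width: 0.026
```

```bash
python3 - <<'E'
from h import *
import pickle
s=st()
d=snap("wrist"); save("w32.png",d["frame"],None,1.25); pickle.dump(d,open("w32.pkl","wb"))
t=snap("top"); save("t32.png",t["frame"],(340,180,480,285),5.5)
E
```

```text
t 49.02 tcp [0.4063 0.2399 0.2786] w 26.0mm F [ 0.9 -0.1 -0.2] T [0.05 0.04 0.03] | x-ax [ 0.001  0.001 -1.   ] jaw yaw -75.73 q [ 0.68  0.07 -1.33  1.74  0.07  1.38 -1.99]
```

View pics/w32.png

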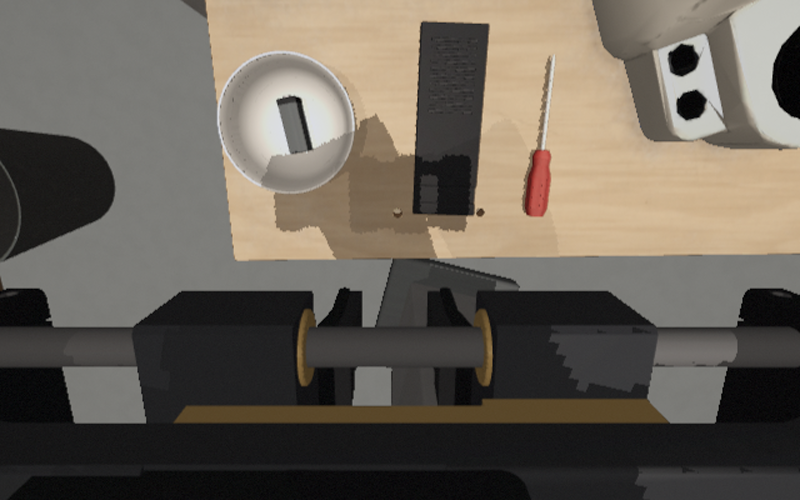

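View pics/t32.png

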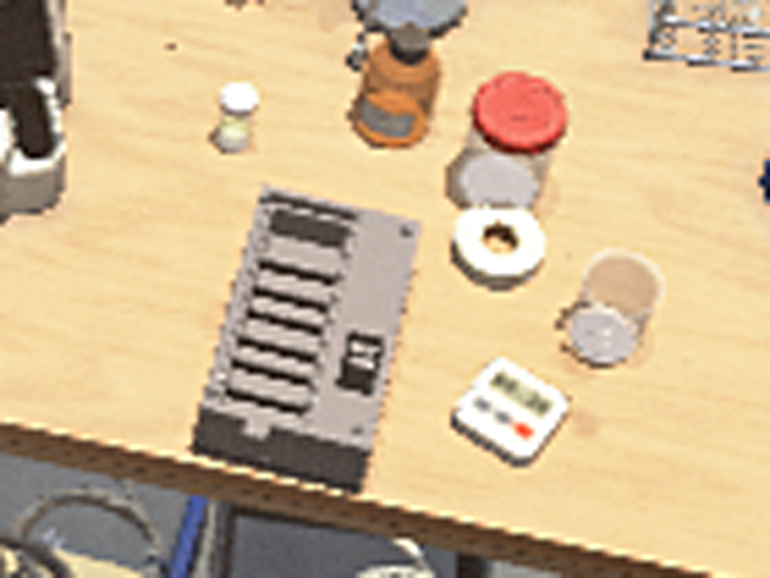

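```bash
python3 - <<'E'
from h import *
import pickle
d=pickle.load(open("w26.pkl","rb")); print("ridge",tobox(onz(d,275+298/3,10+385/3,.068)).round(1))
a=pickle.load(open("top0.pkl","rb"))["frame"].astype(int); t=snap("top")["frame"].astype(int)
for n,(x0,y0,x1,y1) in dict(timer=(420,243,446,266),vial=(377,192,391,210)).items():
    print(n,"mean abs diff",np.abs(a[y0:y1,x0:x1]-t[y0:y1,x0:x1]).mean().round(2))
st(); manip.close_job()
E
```

```text
ridge [-23.3 -54.5]
timer mean abs diff 3.84
vial mean abs diff 4.53
t 49.17 tcp [0.4064 0.2398 0.2783] w 26.2mm F [-0.3  0.6 -0.2] T [ 0.04  0.   -0.02] | x-ax [ 0.     0.001 -1.   ] jaw yaw -75.78 q [ 0.68  0.08 -1.33  1.74  0.07  1.38 -1.99]
the job is handed in; nothing more can be done
```

The job is done in the order asked and handed in at about 49 s of the 210 s allowed. I pushed the switch off, levered the cover up, laid the screwdriver and then the cover on the worktop, and moved the one cell into the bowl.

**What my last checks showed:**
- **Switch:** the ridge moved from about x = -35 to -23 mm in the box frame, which is the full 12 mm. It was still there after the cover came off.
- **Cover and screwdriver:** both lie flat on the worktop, the cover between the bowl and the screwdriver.
- **Cells:** only the middle bay held one; the near and far bays looked empty in the wrist and overhead views. That cell lies on the bowl floor.
- **Bowl:** I measured it again just before placing the cell and it had not moved.
- **Timer and vial:** before-and-after overhead pictures show them in the same place; the small pixel differences (about 4 of 255) look like noise or lighting. At the end the arm was up and clear of everything.

**Not quite clean:**
- **Box deck:** the open fingers touched it lightly (about 13 N) when I first lowered to take the cover, so I raised 1 mm before gripping.
- **Cover:** it hung a few degrees nose-down while carried, then settled flat. The wrist force was about 13 N as the cover was set down.
- **Cover lift:** the scene camera did not clearly show the levered cover raised, but the wrist view fitted a 9 mm lift and the grip confirmed it.

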